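# Swap the battery packs in the sloping charger

### The job

The pack in the charger is charged: take it out and stand it upright, fully down, in the empty well of the plywood holder. Then plug the flat pack from the holder's other well fully home into the charger's sprung cup: press until it clicks past the catches and let it come to rest, without forcing it. Leave the canister, plant ring, bowl and snips where they are.

Things in the scene. Friction and masses are not known exactly. Their poses are not given: they have to be found in the camera images.
- pack_full: charged stem-type battery pack, black, about 220 g, at the start home in the charger. A stem, z 0 to 46 mm, carries a block 52 x 46 x 28 mm (x, y, z), z 46 to 74. Origin: centre of the stem's tip; z along the stem towards the block. Stem 24 mm wide in y, x -13 to 17, plus a key rib x -17 to -13, 8 mm wide in y, so 34 mm in x overall. Foot chamfered 1.5 to 2.5 mm
- pack_flat: flat battery pack, same shape and frame as pack_full. At the start it stands stem down in the holder's well at its +x end (the far one), key rib towards the robot, x along the holder's x. Both packs are gripped by the block, across y (46 mm), the tool pointing along the pack's -z; TCP at pack z of about 72 mm leaves the fingertips 7 mm clear of the block's underside
- charger: charger, grey plastic, fixed on the step, 122 x 100 x 88 mm high, origin on the step below the well's mouth. Its face rises at 30 deg towards its +x, away from the robot. The well is a black cup, 46 x 40 mm, 16 mm out of the face on a soft spring: pressed along its axis it gives from about 4 N, sinks up to 12 mm onto a stiff rubber buffer, and returns when let go. socket does not show the sinking
- socket: mouth of the charger's cup at rest, 70 mm above the step. Origin: centre of the mouth; z out along the well's axis (30 deg from vertical, leaning to the charger's -x), x up the slope. 0.8 mm to spare each side of the stem; the rib's slot is at -x, so a pack enters only with its axes along the socket's. Home, once let go: block's underside on the cup's rim, pack origin at socket z = -46 mm
- cup_catch (a point): middle between two sprung catches in the cup's y walls, 10 mm below the mouth (cup at rest). Ridges on the stem meet them 34 mm into the cup; passing them, in or out, takes about 9 to 18 N along the axis, more than the cup's spring holds: the cup sinks to its stop, then the pack clicks in. Not clicked in, it comes back up with the cup and stands about 11 mm proud
- holder: plywood pack holder, a block 168 x 70 x 56 mm (x, y, z) fixed on the step, origin at the centre of its underside. Two wells right through it, 42 mm either side of the centre along x, each 36 (x) by 26 mm (y), 2 mm chamfered mouth, no key. A pack stands with its block's underside on the holder's top, its tip 10 mm above the step (z = 0)
- holder_hole0 (a point): centre of the mouth of the empty well, at the holder's -x end (nearer the robot), in its top face
- holder_hole1 (a point): centre of the mouth of the well at the holder's +x end, where the flat pack stands at the start
- canister: bystander: lidded white enamel canister, 98 mm across, 138 mm high, origin at the centre of its underside
- plant_ring: bystander: white plastic plant ring, 110 mm across, 22 mm high, origin at the centre of its underside
- bowl: bystander: small olive-wood bowl, 94 mm across, 42 mm high, origin at the centre of its underside
- snips: bystander: orange-handled snips lying flat, 172 mm long along x, 62 mm wide, 15 mm high, handles to -x, origin below the pivot

How it is judged (in metres and radians):
On the way, in this order (a step that is already met when the one before it is completed fails the run):
1. the charged pack is out of the charger (distance between pack_full and socket above 0.06 m), for 0.1 s.
2. the charged pack stands fully down in the empty well (horizontal distance between pack_full and holder_hole0 below 0.004 m and height (world z) of pack_full below 0.0125 m and angle between pack_full's own z axis and vertical below 0.06 rad), for 0.2 s.
3. the flat pack is home in the charger and let go (z of pack_flat in the frame of socket below -0.044 m and distance between pack_flat and socket below 0.048 m and angle between the z axis of pack_flat and the z axis of socket, either way round below 0.06 rad and contact force between the fingers and pack_flat below 0.5 N), for 0.1 s.
At the end, for the whole second after the job is handed in: charged pack upright (0.06 rad) in the formerly empty well, within 4 mm of its centre and 2.5 mm of fully down; flat pack in the charger's well, within 2 mm of home (tip 44 mm deep or more, within 48 mm of the mouth's centre), in line to 0.06 rad; both at rest (all of step 2 and linear speed of each of pack_full, pack_flat below 0.02 m/s and z of pack_flat in the frame of socket below -0.044 m and distance between pack_flat and socket below 0.048 m and angle between the z axis of pack_flat and the z axis of socket, either way round below 0.06 rad); the robot touches nothing.
It fails at once if a pack was forced: more than 45 N between the flat pack and the charger (contact force between pack_flat and charger above 45 N).
It fails at once if the canister was moved more than 20 mm (distance of canister from where it was at the start of the episode above 0.02 m).
It fails at once if the plant ring was moved more than 20 mm (distance of plant_ring from where it was at the start of the episode above 0.02 m).
It fails at once if the bowl was moved more than 20 mm (distance of bowl from where it was at the start of the episode above 0.02 m).
It fails at once if the snips were moved more than 20 mm (distance of snips from where it was at the start of the episode above 0.02 m).
It also fails if it takes over 59 s, if anything falls off the work surface, if the arm or the gripper's body presses on something with over 40 N, if the wrist force passes 120 N, or if a joint passes its speed limit or range.

### The arm

A 6-joint arm with a two-finger parallel gripper is mounted at the origin on the work surface. World frame = base frame: x ahead of the robot, y to its left, z up, the work surface at z = 0. Lengths are in mm, angles in rad, forces in N, time in s.
With the tool pointing down it reaches from about 350 to 950 mm from the base axis. Payload 17.4 kg.
Tool frame: the origin (TCP) lies between the finger pads, 19 mm behind the fingertips; this is the grasp point; z points along the fingers, y is the line along which they close (so a half turn about z gives the same grasp; the last joint's range is limited). The gripper opens to 93 mm and grips with 3 to 60 N. Pads are 15 mm wide; open, the fingers measure 128 mm over their backs; the gripper's body (75 mm by 188 mm) begins 65 mm behind the grasp point.
Start: joints at [1.195, 0.116, 1.442, -0, 1.584, -0.038], TCP at [223.711, 636.856, 237.446] pointing down, gripper open.
Joint ranges: [-2.83, 2.83], [-0.83, 2.19], [0.07, 2.5], [-1.14, 4.28], [0.01, 3], [-2.97, 2.97]. Speed limits (rad/s): [1.89, 1.89, 2.22, 3.14, 3.14, 3.14].

### API

Orientations are given as a unit quaternion [x, y, z, w].
In Python, from station import status, imaging, r gives the robot as it stands.
- The arm moves only by the tool step_arm, never from a script. Its argument "series" is a list that holds one entry, the list of rows, each a list of 5 numbers: the closure, from 0 (fully open) to 1 (shut), then the shift along the tool's x, y, z in cm, then the turn about the tool's z in rad. In form: [[[fingers, tx, ty, tz, yaw], ...]]. A call has 1 to 12 rows; each row is the pose to reach, as a shift and turn from the pose commanded when the call began, along the tool's axes at that moment; what a row does not reach only later rows make up. A row lasts 1/10 s, in which the tool goes at most 50 mm and 8.59 degrees, less where a joint would pass 70% of its speed; a pose out of reach is approached as far as the arm can. A call with a gripper value outside its range is refused whole. The fingers move at their own pace and stop on an object; "grip_force" is the grip in N (left out, the last holds). Time passes only in rows, so rows that repeat a pose let the fingers close. It gives the time, the measured TCP pose, the force, the opening and the grip force at its end, in the units of the state.
- status.get_state(): the state, without advancing time (a new reading comes with each control period).
- imaging.grab_frame(name): name is "scene" or "top" or "wrist"; returns a dict with "image" (480x640x3 uint8, red, green, blue), "depth" (480x640 float32, mm along the optical axis (not along the pixel's ray), 0 where there is no reading), "fx", "fy", "cx", "cy" (pixels), "origin" and "rotation" of the camera in the world. Camera axes: x right, y down, z forward; pixel columns grow to the right and rows downward; lengths in mm; the calibration is good to about 2 mm. A picture is of the moment at which its call begins.
- r.close_job(): hands the job in; it is judged then, once.
The state is a dict: "time_s": time; "qpos": joint angles; "joint_vel": joint speeds; "joint_efforts": joint torques, N m; "ee_pos": TCP position; "eef_rot": TCP orientation; "ft_force": force on the tool from outside, world axes, zero at the start; "torque": the same for the moment, N m; "width": finger opening in mm; "grasp_force": force on a finger pad.
Only numpy, scipy, OpenCV 4.12 (cv2) and the standard library are available. Lean on these libraries where they do the work, as an engineer would, in place of code of your own. Each camera call takes 0.05 s, during which the arm holds its last target. There are 200 camera calls.

## Working session

There is one attempt and no reset: what is moved stays moved. The work goes in short steps, Python scripts to look and compute and a tool call to move; the robot and the scene stay as the last step left them, time stands still between calls to the robot, and variables do not carry over. Pictures are saved under pics/ and viewed, at most 10 in all, crops included, and the job is handed in when it is done.

Besides the shell and the picture viewer there is one more tool, called after "Call:" in YAML: its name, and indented under it one key for each argument. step_arm: Moves the arm, as the interface text tells. Its arguments: {"type":"object","properties":{"series":{"type":"array","items":{"type":"array","items":{"type":"array","items":{"type":"number"}}}},"grip_force":{"type":"number"}},"required":["series"]}

```bash
ls; mkdir -p pics; python3 - <<'E'
from station import status, imaging, r
import cv2, numpy as np
s=status.get_state(); print(s)
for n in ("scene","top"):
    f=imaging.grab_frame(n); cv2.imwrite(f"pics/{n}0.png",f["image"][:,:,::-1]); np.savez(f"pics/{n}0.npz",**f)
    print(n,f["fx"],f["cx"],f["cy"],np.round(f["origin"],1),np.round(f["rotation"],3).tolist())
E
```

```text
pics
{'time_s': 0.0, 'qpos': array([ 1.19520298e+00,  1.16467528e-01,  1.44227073e+00,  2.15436578e-05,
        1.58400050e+00, -3.77935050e-02]), 'joint_vel': array([ 0.00168588, -0.00022638,  0.00061459, -0.0024034 ,  0.00017144,
        0.00085884]), 'joint_efforts': array([-6.74327275e-04, -7.21272326e+01, -6.22604585e+01,  7.79057597e-02,
        2.37317907e-02, -6.97408586e-05]), 'ee_pos': array([223.63295331, 636.67935687, 236.7142236 ]), 'eef_rot': array([ 1.68097865e-01,  9.85770145e-01, -5.58641835e-04, -1.28145749e-04]), 'ft_force': array([-1.24438875,  0.46614997,  0.06561887]), 'torque': array([-0.01381132,  0.00469794, -0.00458123]), 'grasp_force': 0.0, 'width': 93.14358457533534}
scene 521.1555811373892 319.4068513280579 238.46256968071177 [1.1887e+03 5.0000e-01 8.8140e+02] [0.673, 0.669, -0.217, -0.228]
top 441.5073913444389 327.5464745570134 238.60407084190933 [471.4 -15.  793.1] [0.704, -0.704, 0.052, -0.08]
```

View pics/top0.png

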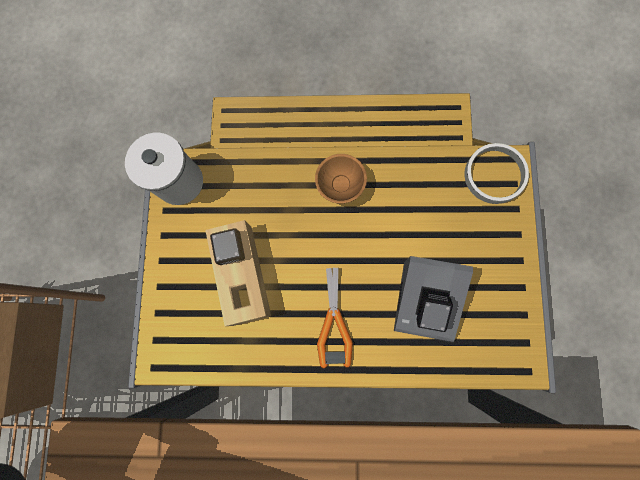

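View pics/scene0.png

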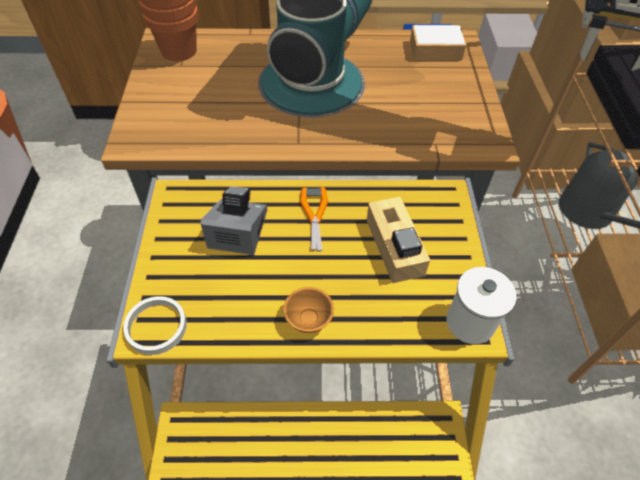

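The top view shows the holder at (238,273), with the flat pack at (226,246) and the empty well at (240,296). The charger is at (437,298) with the charged pack's block at (434,315), and the snips lie between them at (335,320). The scene view agrees: charger (235,220), holder (398,237). Next I'll build point clouds from both views.

```bash
cat > h.py <<'E'
import numpy as np, cv2
from scipy.spatial.transform import Rotation as R
def cloud(f):
    d=np.asarray(f["depth"],float); v,u=np.mgrid[:d.shape[0],:d.shape[1]]
    c=np.stack([(u-f["cx"])/f["fx"]*d,(v-f["cy"])/f["fy"]*d,d],-1)
    w=c@R.from_quat(f["rotation"]).as_matrix().T+f["origin"]
    w[d<=0]=np.nan
    return w
def ray(f,u,v,z):
    q=R.from_quat(f["rotation"]).as_matrix()@np.array([(u-f["cx"])/f["fx"],(v-f["cy"])/f["fy"],1])
    return np.asarray(f["origin"])+q*(z-f["origin"][2])/q[2]
def plane(P,tol=1.5):
    m=np.ones(len(P),bool)
    for _ in range(10):
        c=np.median(P[m],0) if _==0 else P[m].mean(0)
        n=np.linalg.svd(P[m]-c,full_matrices=False)[2][2]; n*=np.sign(n[2]); m=abs((P-c)@n)<tol*(3 if _<3 else 1)
    return c,n,m
def rect(P2):
    (c,s,a)=cv2.minAreaRect(P2.astype(np.float32)); return np.round(c,1),np.round(s,1),round(a,1)
E
python3 - <<'E'
from h import *
boxes={"top":dict(hold=(195,210,285,335),chg=(385,245,485,350)),"scene":dict(hold=(360,190,435,285),chg=(195,180,275,260))}
for n in boxes:
    f=dict(np.load(f"pics/{n}0.npz")); w=cloud(f); hsv=cv2.cvtColor(f["image"],cv2.COLOR_RGB2HSV)
    for k,(a,b,c,d) in boxes[n].items():
        W=w[b:d,a:c].reshape(-1,3); H=hsv[b:d,a:c].reshape(-1,3); z=W[:,2]
        print(n,k,"hist",np.histogram(z[np.isfinite(z)],np.arange(-10,150,8))[0])
        if k=="hold":
            m=(abs(z-56)<6); 
            print(" holder top z",np.median(z[m]),rect(W[m,:2]))
            m=(abs(z-84)<7); print(" pack top z",np.median(z[m]),m.sum(),rect(W[m,:2]))
        else:
            m=z>15
            dark=m&(H[:,2]<75)
            P=W[m]; 
            # candidate planes by tilt: local normals
            X=w[b:d,a:c]; gx=np.roll(X,-2,1)-np.roll(X,2,1); gy=np.roll(X,-2,0)-np.roll(X,2,0)
            N=np.cross(gx,gy); N/=np.linalg.norm(N,axis=2,keepdims=True); N*=np.sign(N[...,2:]); N=N.reshape(-1,3)
            t=np.degrees(np.arccos(N[:,2])); sl=m&(abs(t-30)<8)
            nn=np.median(N[sl],0); nn/=np.linalg.norm(nn); print(" sloped",sl.sum(),nn, "yaw of -n",np.degrees(np.arctan2(-nn[1],-nn[0])))
            o=W[sl]@nn; print(" offsets",np.histogram(o,12))
E
```

```text
top hold hist [ 141 6641  102  105  104  114  119  178 2735   45   59  661  199    0
    0    0    0    0    0]
 holder top z 56.60626043354489 (array([554.2, 172.3]), array([168.2,  70.8]), 14.2)
 pack top z 84.92228730394402 870 (array([594.7, 182.6]), array([53.1, 46.1]), 13.6)
top chg hist [  92 5324   22   70  336  373  283  285  268  389  674  832  883  358
  272    0    0    0    0]
 sloped 1632 [-0.45297974  0.05693057  0.88970122] yaw of -n -7.1633843514581175
 offsets (array([292, 828, 159,   0,   0,   0,   0,   0,   0,   0, 124, 229]), array([-192.22462576, -187.67892311, -183.13322046, -178.58751782,
       -174.04181517, -169.49611253, -164.95040988, -160.40470723,
       -155.85900459, -151.31330194, -146.7675993 , -142.22189665,
       -137.676194  ]))
scene hold hist [ 576 3222  156  186  170  199  204  425 1255   78   82  498   41    0
    0    0    0    0    0]
 holder top z 55.47849839907957 (array([552.3, 174.7]), array([171.9,  72.4]), 14.4)
 pack top z 83.61439302511644 551 (array([594.2, 184.3]), array([53.9, 46.2]), 13.0)
scene chg hist [ 593 2676  145  151  162  206  208  215  227  286  404  516  335  175
   81    0    0    0    0]
 sloped 740 [-0.47442609  0.08555168  0.8761283 ] yaw of -n -10.222101987202922
 offsets (array([ 40, 527,  54,   2,   4,   0,   0,   3,   3,   4,  11,  92]), array([-209.51007767, -205.06017833, -200.61027899, -196.16037965,
       -191.7104803 , -187.26058096, -182.81068162, -178.36078228,
       -173.91088294, -169.46098359, -165.01108425, -160.56118491,
       -156.11128557]))
```

```bash
python3 - <<'E'
from h import *
boxes={"top":(385,245,485,350),"scene":(195,180,275,260)}
for n,(a,b,c,d) in boxes.items():
    f=dict(np.load(f"pics/{n}0.npz")); X=cloud(f)[b:d,a:c]
    gx=np.roll(X,-2,1)-np.roll(X,2,1); gy=np.roll(X,-2,0)-np.roll(X,2,0)
    N=np.cross(gx,gy); N/=np.linalg.norm(N,axis=2,keepdims=True); N*=np.sign(N[...,2:]); N=N.reshape(-1,3);W=X.reshape(-1,3)
    sl=(W[:,2]>15)&(abs(np.degrees(np.arccos(N[:,2]))-30)<8)
    nn=np.median(N[sl],0); nn/=np.linalg.norm(nn); o=W@nn; lo=o[sl].min(); hi=o[sl].max()
    for name,m in (("face",sl&(o<lo+15)),("block",sl&(o>hi-12))):
        c0,nr,inl=plane(W[m]); print(n,name,m.sum(),"normal",nr.round(3),"tilt",np.degrees(np.arccos(nr[2])).round(2),"yaw",np.degrees(np.arctan2(-nr[1],-nr[0])).round(2))
        # all points within 2mm of plane
        P=W[(W[:,2]>15)&(abs((W-c0)@nr)<2)]
        # axes: charger yaw psi -> x up slope
        ex=np.array([nr[2],0,-nr[0]]); ex-=nr*(ex@nr); ex/=np.linalg.norm(ex); ey=np.cross(nr,ex)
        q=np.c_[(P-c0)@ex,(P-c0)@ey]; (rc,rs,ra)=cv2.minAreaRect(q.astype(np.float32))
        box=cv2.boxPoints((rc,rs,ra)); C=c0+box[:,:1]*ex+box[:,1:]*ey
        cen=c0+rc[0]*ex+rc[1]*ey
        e=[C[(i+1)%4]-C[i] for i in range(2)]
        print("  centre",cen.round(1),"size",np.round(rs,1),"edges yaw",[np.degrees(np.arctan2(v[1],v[0])).round(1) for v in e],[np.linalg.norm(v).round(1) for v in e], "z range",P[:,2].min().round(1),P[:,2].max().round(1))
E
```

```text
top face 1279 normal [-0.489  0.088  0.868] tilt 29.8 yaw -10.15
  centre [ 504.8 -156.9   57.7] size [100.6 133.9] edges yaw [np.float64(-10.1), np.float64(79.9)] [np.float64(133.9), np.float64(100.6)] z range 22.7 91.4
top block 353 normal [-0.492  0.082  0.867] tilt 29.9 yaw -9.42
  centre [ 481.4 -152.5   95.7] size [44.5 50.6] edges yaw [np.float64(-10.0), np.float64(80.1)] [np.float64(50.6), np.float64(44.5)] z range 81.4 108.8
scene face 622 normal [-0.491  0.086  0.867] tilt 29.9 yaw -9.92
  centre [ 506.3 -154.8   58.4] size [100.1 129.5] edges yaw [np.float64(-10.4), np.float64(79.7)] [np.float64(129.5), np.float64(100.1)] z range 25.0 91.6
scene block 107 normal [-0.506  0.092  0.857] tilt 30.97 yaw -10.34
  centre [ 481.9 -149.3   95.4] size [41.8 52.5] edges yaw [np.float64(-11.5), np.float64(78.8)] [np.float64(52.5), np.float64(41.8)] z range 81.4 108.3
```

Findings so far:
- **Charger:** yaw about −10.1°, tilt 30°. The charged pack's block top is at about (481.5, −151.5, 95.5), so the mouth is near (495, −154, 71), which fits the stated 70.
- **Holder:** centre about (553, 173.5), yaw 14.2°, top 56. The flat pack's top is at 84. Both fit the text.

The interface can't tilt the tool directly. I'll head for the charger first and see how the arm behaves.

Call:
step_arm:
  series:
    - [[0,-4,-5.5,0,-0.1],[0,-8,-11,0,-0.16],[0,-12,-16.5,0,-0.16],[0,-16,-22,0,-0.16],[0,-20,-27.5,0,-0.16],[0,-24,-33,0,-0.16],[0,-28,-38,0,-0.16],[0,-32,-43,0,-0.16],[0,-36,-48,0,-0.16],[0,-40,-53,0,-0.16],[0,-44,-58,0,-0.16],[0,-48,-63,0,-0.16]]

```text
time_s: 1.3
ee_pos: [405.1, 63.0, 237.5]
eef_rot: [0.089, 0.996, 0.0, 0.0]
ft_force: [1.4, 0.7, 0.1]
width: 93.3
grasp_force: 0.0
```

Call:
step_arm:
  series:
    - [[0,-5,0,0,0],[0,-10,0,0,0],[0,-15,0,0,0],[0,-20,0,0,0],[0,-25,0,0,0],[0,-30,0,0,0],[0,-35,0,0,0],[0,-40,0,0,0],[0,-45,0,0,0],[0,-50,0,0,0],[0,-55,0,0,0],[0,-60,0,0,0]]

```text
time_s: 2.5
ee_pos: [959.8, -34.4, 237.5]
eef_rot: [0.089, 0.996, -0.0, -0.001]
ft_force: [1.0, -0.2, 0.1]
width: 92.9
grasp_force: 0.0
```

```bash
python3 -c "
from station import status
s=status.get_state(); print(s['qpos'].round(3),s['ee_pos'].round(1),s['eef_rot'].round(4))"
```

```text
[-0.062  0.83   0.493  0.     1.82  -1.455] [959.8 -34.4 237.5] [ 8.89e-02  9.96e-01 -0.00e+00 -7.00e-04]
```

Call:
step_arm:
  series:
    - [[0,-3,0,0,0],[0,-6,0,0,0],[0,-9,0,0,0],[0,-12,0,0,0],[0,-15,0,0,0],[0,-15,0,0,0]]

```text
time_s: 3.1
ee_pos: [1028.0, -55.8, 216.1]
eef_rot: [0.089, 0.996, 0.001, 0.021]
ft_force: [0.6, -0.3, 1.1]
width: 93.2
grasp_force: 0.0
```

```bash
python3 -c "
from station import status
s=status.get_state(); print(s['qpos'].round(3),s['ee_pos'].round(1),s['eef_rot'].round(4))"
```

```text
[-7.900e-02  1.112e+00  7.200e-02  1.000e-03  1.916e+00 -1.472e+00] [1028.   -55.8  216.1] [8.880e-02 9.958e-01 7.000e-04 2.060e-02]
```

Call:
step_arm:
  series:
    - [[0,3,0,0,0],[0,6,0,0,0],[0,9,0,0,0],[0,9,0,0,0]]

```text
time_s: 3.5
ee_pos: [940.1, -39.6, 215.6]
eef_rot: [0.089, 0.996, 0.001, 0.022]
ft_force: [2.1, -0.7, 0.6]
width: 92.8
grasp_force: 0.0
```

```bash
python3 -c "
from station import status
s=status.get_state(); print(s['qpos'].round(3),s['ee_pos'].round(1),s['eef_rot'].round(4))"
```

```text
[-6.900e-02  7.180e-01  6.980e-01  1.000e-03  1.681e+00 -1.462e+00] [940.1 -39.6 215.6] [8.870e-02 9.958e-01 7.000e-04 2.240e-02]
```

The tilt I got at the reach limit stays after retracting, so I can tilt the tool at full stretch. I'll line up the azimuth with the charger's (−10°) and push out further.

Call:
step_arm:
  series:
    - [[0,0,-4,-2,0],[0,0,-8,-4,0],[0,0,-12.5,-6,0],[0,-4,-12.5,-6,0],[0,-8,-12.5,-6,0],[0,-12,-12.5,-6,0],[0,-16,-12.5,-6,0],[0,-20,-12.5,-6,0],[0,-25,-12.5,-6,0],[0,-30,-12.5,-6,0],[0,-35,-12.5,-6,0],[0,-40,-12.5,-6,0]]

```text
time_s: 4.7
ee_pos: [1021.9, -181.8, 222.2]
eef_rot: [0.089, 0.995, -0.001, 0.039]
ft_force: [0.2, -0.0, 0.5]
width: 92.8
grasp_force: 0.0
```

```bash
cat > st.py <<'E'
from station import status
from h import *
s=status.get_state(); M=R.from_quat(s['eef_rot']).as_matrix()
z=M[:,2]
print(s['time_s'],s['qpos'].round(3),s['ee_pos'].round(1),'F',s['ft_force'].round(1),'w',round(s['width'],1),'gf',round(s['grasp_force'],1))
print('tilt',np.degrees(np.arccos(-z[2])).round(2),'az',np.degrees(np.arctan2(z[1],z[0])).round(2),'ytool yaw',np.degrees(np.arctan2(M[1,1],M[0,1])).round(2),'y_z',M[2,1].round(4)); print(M.round(4).tolist())
E
python3 st.py
```

```text
4.7 [-0.202  1.107  0.072  0.007  1.884 -1.593] [1021.9 -181.8  222.2] F [ 0.2 -0.   0.5] w 92.8 gf 0.0
tilt 4.49 az -6.82 ytool yaw 79.82 y_z 0.0046
[[-0.9812, 0.1767, 0.0777], [0.1765, 0.9843, -0.0093], [-0.0781, 0.0046, -0.9969]]
```

Each call adds about 2° of tilt, because a row aims for the call's starting orientation. So I'll use several short calls.

Call:
step_arm:
  series:
    - [[0,-6,0,-2.4,0]]

```text
time_s: 4.8
ee_pos: [1028.4, -183.2, 226.7]
eef_rot: [0.089, 0.995, -0.002, 0.053]
ft_force: [-0.1, 0.0, -0.3]
width: 93.0
grasp_force: 0.0
```

Call:
step_arm:
  series:
    - [[0,-6,0,-2.2,0]]

```text
time_s: 4.9
ee_pos: [1034.9, -184.5, 236.9]
eef_rot: [0.089, 0.994, -0.004, 0.071]
ft_force: [0.3, -0.9, 0.2]
width: 93.1
grasp_force: 0.0
```

Call:
step_arm:
  series:
    - [[0,-30,0,-10,0]]

```text
time_s: 5.0
ee_pos: [1041.2, -185.7, 245.2]
eef_rot: [0.089, 0.992, -0.005, 0.087]
ft_force: [0.2, 0.3, -0.1]
width: 93.1
grasp_force: 0.0
```

Call:
step_arm:
  series:
    - [[0,-30,0,-10,0],[0,-30,0,-10,0],[0,-30,0,-10,0]]

```text
time_s: 5.3
ee_pos: [1045.0, -186.7, 262.2]
eef_rot: [0.089, 0.991, -0.007, 0.104]
ft_force: [-0.6, -0.1, -0.6]
width: 93.0
grasp_force: 0.0
```

```bash
python3 st.py
```

```text
5.3 [-0.203  1.072  0.072  0.01   1.788 -1.593] [1045.  -186.7  262.2] F [-0.6 -0.1 -0.6] w 93.0 gf 0.0
tilt 12.0 az -8.87 ytool yaw 79.82 y_z 0.0049
[[-0.9626, 0.1768, 0.2054], [0.1739, 0.9842, -0.0321], [-0.2079, 0.0049, -0.9781]]
```

Call:
step_arm:
  series:
    - [[0,-6,0,-1.8,0]]

```text
time_s: 5.4
ee_pos: [1051.2, -187.9, 269.5]
eef_rot: [0.088, 0.989, -0.008, 0.12]
ft_force: [0.8, -1.0, -0.0]
width: 92.8
grasp_force: 0.0
```

Call:
step_arm:
  series:
    - [[0,-6,0,-1.6,0]]

```text
time_s: 5.5
ee_pos: [1057.8, -189.2, 278.5]
eef_rot: [0.088, 0.987, -0.01, 0.136]
ft_force: [0.6, 0.5, 0.1]
width: 92.9
grasp_force: 0.0
```

Call:
step_arm:
  series:
    - [[0,-6,0,-1.4,0]]

```text
time_s: 5.6
ee_pos: [1064.0, -190.4, 286.9]
eef_rot: [0.088, 0.984, -0.011, 0.152]
ft_force: [-0.1, -0.4, -0.4]
width: 92.9
grasp_force: 0.0
```

Call:
step_arm:
  series:
    - [[0,-6,0,-1.2,0]]

```text
time_s: 5.7
ee_pos: [1070.3, -191.6, 294.8]
eef_rot: [0.088, 0.982, -0.012, 0.168]
ft_force: [0.6, -0.5, -0.1]
width: 93.1
grasp_force: 0.0
```

Call:
step_arm:
  series:
    - [[0,-6,0,-1,0]]

```text
time_s: 5.8
ee_pos: [1076.7, -192.8, 302.4]
eef_rot: [0.088, 0.979, -0.014, 0.184]
ft_force: [-0.1, 0.3, -0.1]
width: 93.1
grasp_force: 0.0
```

Call:
step_arm:
  series:
    - [[0,-6,0,-0.8,0]]

```text
time_s: 5.9
ee_pos: [1083.1, -194.1, 310.0]
eef_rot: [0.087, 0.976, -0.015, 0.199]
ft_force: [-0.4, -0.1, 0.4]
width: 93.1
grasp_force: 0.0
```

Call:
step_arm:
  series:
    - [[0,-6,0,-0.6,0]]

```text
time_s: 6.0
ee_pos: [1089.7, -195.3, 317.3]
eef_rot: [0.087, 0.973, -0.017, 0.215]
ft_force: [1.0, -0.5, -0.0]
width: 93.4
grasp_force: 0.0
```

```bash
python3 st.py
```

```text
6.0 [-0.205  1.037  0.073  0.016  1.598 -1.593] [1089.7 -195.3  317.3] F [ 1.  -0.5 -0. ] w 93.4 gf 0.0
tilt 24.87 az -9.54 ytool yaw 79.82 y_z 0.0052
[[-0.8926, 0.1767, 0.4148], [0.1624, 0.9843, -0.0697], [-0.4206, 0.0052, -0.9072]]
```

Call:
step_arm:
  series:
    - [[0,-6,0,-0.4,0]]

```text
time_s: 6.1
ee_pos: [1096.3, -196.6, 324.5]
eef_rot: [0.087, 0.969, -0.018, 0.23]
ft_force: [-0.6, 0.8, 0.0]
width: 92.8
grasp_force: 0.0
```

Call:
step_arm:
  series:
    - [[0,-6,0,-0.2,0]]

```text
time_s: 6.2
ee_pos: [1102.9, -197.8, 331.7]
eef_rot: [0.087, 0.965, -0.019, 0.246]
ft_force: [-0.2, 0.5, 0.5]
width: 92.8
grasp_force: 0.0
```

Call:
step_arm:
  series:
    - [[0,0,0,0,0],[0,0,0,0,0]]

```text
time_s: 6.4
ee_pos: [1102.3, -197.7, 331.0]
eef_rot: [0.087, 0.966, -0.019, 0.244]
ft_force: [-0.8, -0.3, -0.9]
width: 93.2
grasp_force: 0.0
```

```bash
python3 st.py
```

```text
6.4 [-0.205  1.031  0.073  0.018  1.543 -1.593] [1102.3 -197.7  331. ] F [-0.8 -0.3 -0.9] w 93.2 gf 0.0
tilt 28.37 az -9.61 ytool yaw 79.83 y_z 0.0052
[[-0.8656, 0.1766, 0.4685], [0.1578, 0.9843, -0.0794], [-0.4752, 0.0052, -0.8799]]
```

Call:
step_arm:
  series:
    - [[0,-5.8,0,0,0]]

```text
time_s: 6.5
ee_pos: [1109.2, -199.1, 336.8]
eef_rot: [0.086, 0.962, -0.021, 0.259]
ft_force: [0.6, -0.6, 0.3]
width: 93.0
grasp_force: 0.0
```

Call:
step_arm:
  series:
    - [[0,4.5,-0.5,-1.4,0],[0,9,-1,-2.8,0],[0,13.5,-1.4,-4.2,0],[0,18,-1.8,-5.6,0],[0,22.5,-2.3,-7,0],[0,27,-2.7,-8.4,0],[0,31.5,-3.2,-9.8,0],[0,36,-3.6,-11.2,0],[0,40.5,-4.1,-12.5,0],[0,45,-4.5,-14,0],[0,49.5,-5,-15.4,0],[0,49.5,-5,-15.4,0]]

```text
time_s: 7.7
ee_pos: [656.2, -162.6, 234.1]
eef_rot: [0.086, 0.961, -0.021, 0.261]
ft_force: [0.2, -0.7, 1.4]
width: 93.0
grasp_force: 0.0
```

```bash
python3 st.py; python3 - <<'E'
from station import imaging
from h import *
f=imaging.grab_frame("wrist"); cv2.imwrite("pics/w1.png",f["image"][:,:,::-1]); np.savez("pics/w1.npz",**f)
print(f["fx"],f["origin"],R.from_quat(f["rotation"]).as_matrix().round(3).tolist())
E
```

```text
7.7 [-0.311 -0.181  1.8    0.085  1.    -1.729] [ 656.2 -162.6  234.1] F [ 0.2 -0.7  1.4] w 93.0 gf 0.0
tilt 30.32 az -9.68 ytool yaw 79.83 y_z 0.0051
[[-0.8492, 0.1766, 0.4977], [0.155, 0.9843, -0.0849], [-0.5048, 0.0051, -0.8632]]
386.94671112889245 [ 520.35807246 -137.86742185  324.42164491] [[0.177, 0.689, 0.703], [0.984, -0.128, -0.122], [0.005, 0.714, -0.701]]
```

View pics/w1.png

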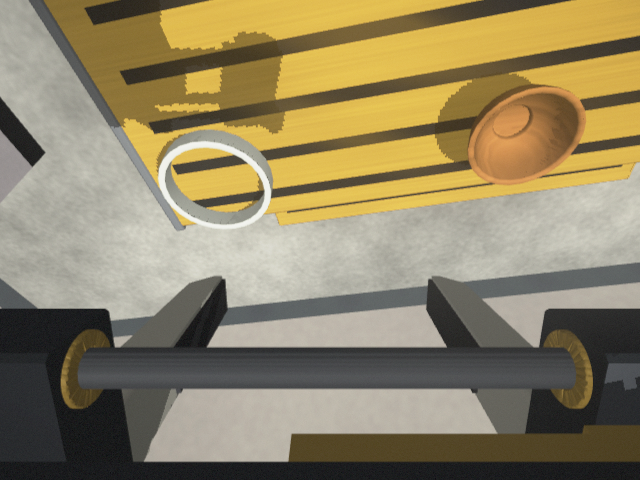

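The wrist view shows only the plant ring (215,180), the bowl (525,135) and the fingers. The tool tilt is 30.3°. I'll move to the approach point on the well's axis and look there.

Call:
step_arm:
  series:
    - [[0,4.4,-0.4,-1.3,0],[0,8.8,-0.8,-2.6,0],[0,13.2,-1.2,-3.9,0],[0,17.6,-1.6,-5.2,0],[0,22,-2,-6.6,0],[0,22,-2,-6.6,0],[0,22,-2,-6.6,0]]

```text
time_s: 8.45
ee_pos: [434.7, -143.2, 182.0]
eef_rot: [0.087, 0.961, -0.021, 0.262]
ft_force: [1.4, -0.3, 2.0]
width: 92.9
grasp_force: 0.0
```

```bash
python3 st.py; python3 - <<'E'
from station import imaging
from h import *
f=imaging.grab_frame("wrist"); cv2.imwrite("pics/w2.png",f["image"][:,:,::-1]); np.savez("pics/w2.npz",**f)
w=cloud(f); N=np.cross(np.roll(w,-2,1)-np.roll(w,2,1),np.roll(w,-2,0)-np.roll(w,2,0)); N/=np.linalg.norm(N,axis=2,keepdims=True); N*=np.sign(N[...,2:])
t=np.degrees(np.arccos(N[...,2])); x,y,z=w[...,0],w[...,1],w[...,2]
reg=(abs(x-500)<80)&(abs(y+155)<80)&(z>20)&(z<125)&(abs(t-30)<6)
n0=np.median(N[reg],0); n0/=np.linalg.norm(n0); o=w@n0
print("n0",n0.round(3),np.histogram(o[reg],20))
E
```

```text
8.45 [-0.465 -0.735  2.259  0.165  1.111 -1.891] [ 434.7 -143.2  182. ] F [ 1.4 -0.3  2. ] w 92.9 gf 0.0
tilt 30.45 az -9.83 ytool yaw 79.77 y_z 0.0041
[[-0.848, 0.1777, 0.4994], [0.1552, 0.9841, -0.0865], [-0.5068, 0.0041, -0.862]]
n0 [-0.436  0.036  0.899] (array([  58,  601, 1353,  938, 1033,  214,    0,    0,    0,    0,    0,
          0,    0,    0,    0,    0,    0,   72,  761,  272]), array([-183.77403066, -180.89222698, -178.0104233 , -175.12861962,
       -172.24681594, -169.36501226, -166.48320858, -163.60140491,
       -160.71960123, -157.83779755, -154.95599387, -152.07419019,
       -149.19238651, -146.31058283, -143.42877915, -140.54697547,
       -137.66517179, -134.78336811, -131.90156443, -129.01976075,
       -126.13795707]))
```

View pics/w2.png

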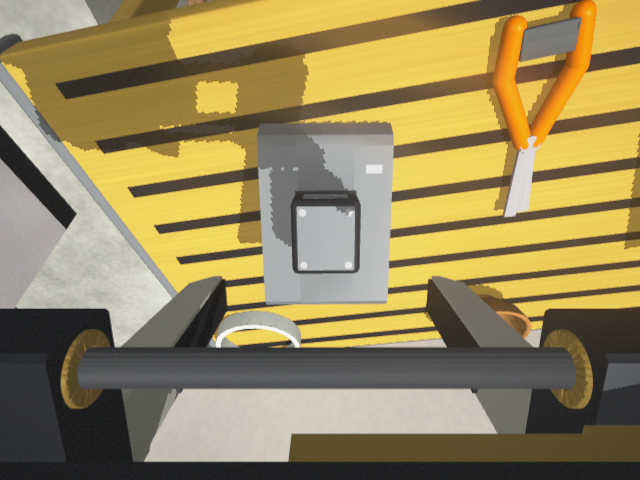

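The wrist view shows the charged pack's block top at (325,238), square between the fingers, with the charger face (258–393, 123–302) around it. I'll fit both faces precisely.

```bash
python3 - <<'E'
from h import *
f=dict(np.load("pics/w2.npz")); w=cloud(f); 
P=w[212:264,300:352].reshape(-1,3); P=P[np.isfinite(P).all(1)]
c,n,m=plane(P,2); print("block plane",c.round(1),n.round(4),"tilt",np.degrees(np.arccos(n[2])).round(2),"az",np.degrees(np.arctan2(-n[1],-n[0])).round(2),m.mean(),"resid",((P-c)@n)[m].std())
Q=np.concatenate([w[140:185,264:290].reshape(-1,3),w[200:290,264:285].reshape(-1,3),w[200:290,370:384].reshape(-1,3)]); Q=Q[np.isfinite(Q).all(1)]
cf,nf,mf=plane(Q,2); print("face plane",cf.round(1),nf.round(4),"tilt",np.degrees(np.arccos(nf[2])).round(2),"az",np.degrees(np.arctan2(-nf[1],-nf[0])).round(2),mf.mean())
print("block above face",(c-cf)@nf)
nr=np.array([-.5*np.cos(np.radians(-10.1)),-.5*np.sin(np.radians(-10.1)),.866]); ex=np.array([.866*np.cos(np.radians(-10.1)),.866*np.sin(np.radians(-10.1)),.5]); ey=np.cross(nr,ex)
for nm,cc,nn,h,box in (("block",c,n,2.5,(280,190,372,280)),("face",cf,nf,2.5,(245,110,405,310))):
    a,b,e,d=box; W=w[b:d,a:e].reshape(-1,3); W=W[np.isfinite(W).all(1)]; W=W[abs((W-cc)@nn)<h]
    q=np.c_[W@ex,W@ey]; rc,rs,ra=cv2.minAreaRect(q.astype(np.float32))
    rad=np.radians(10.1)
    print(nm,"rect",np.round(rs,1),round(ra,2),"perc x",np.percentile(q[:,0],[.5,99.5]).round(1),"y",np.percentile(q[:,1],[.5,99.5]).round(1))
    X=ex*rc[0]+ey*rc[1]; X=X+nn*((cc-X)@nn)/(nn@nn); print("  centre",X.round(1))
    if nm=="block": print("  socket",(X-28*nr).round(1)); T=X
E
```

```text
block plane [ 478.6 -150.4   94. ] [-0.4909  0.0854  0.867 ] tilt 29.89 az -9.87 0.9992584352984798 resid 0.6510270348536821
face plane [ 499.  -170.    55.8] [-0.4937  0.0868  0.8653] tilt 30.09 az -9.97 0.9932667750174136
block above face 44.783070087577364
block rect [44.5 50.6] 89.75 perc x [453.2 502.7] y [-86.  -42.5]
  centre [ 478.2 -150.1   93.7]
  socket [ 491.9 -152.6   69.5]
face rect [134.3 100.4] 0.0 perc x [414.  544.4] y [-113.8  -14.5]
  centre [ 501.9 -154.2   55.9]
```

```bash
python3 - <<'E'
from h import *
from station import status
s=status.get_state(); M=R.from_quat(s['eef_rot']).as_matrix(); p=s['ee_pos']
f=dict(np.load("pics/w2.npz")); w=cloud(f); t=(w-p)@M   # tool coords
for row in (281,285,290,300):
    l=t[row,150:245]; r_=t[row,410:500]
    L=l[abs(l[:,2])<40]; Q=r_[abs(r_[:,2])<40]
    if len(L) and len(Q): print(row,"left inner",L[-1].round(1),"right inner",Q[0].round(1),"ymin/max",L[:,1].min().round(1),L[:,1].max().round(1),Q[:,1].min().round(1),Q[:,1].max().round(1))
m=np.isfinite(t).all(2)&(abs(t[...,2]-10)<25)&(abs(t[...,1])<75)&(abs(t[...,0])<30)
for k,sg in (("neg",t[...,1]<0),("pos",t[...,1]>0)):
    q=t[m&sg]; print(k,len(q),"z max",np.percentile(q[:,2],99.5).round(1),"inner y",np.percentile(abs(q[:,1]),1).round(1),"outer",np.percentile(abs(q[:,1]),99).round(1),"x",np.percentile(q[:,0],[1,99]).round(1))
B=np.array([478.2,-150.1,93.7]); print("block in tool",((B-p)@M).round(1))
E
```

```text
281 left inner [  7.5 -46.   18.5] right inner [ 7.8 47.3 17.8] ymin/max -57.8 -45.6 47.1 59.1
285 left inner [  6.2 -45.8  17. ] right inner [ 5.9 47.4 17.6] ymin/max -59.1 -45.5 47.2 60.9
290 left inner [  3.9 -45.8  16.6] right inner [ 3.4 47.6 17.5] ymin/max -60.0 -45.4 47.1 61.0
300 left inner [ -1.5 -45.9  17.4] right inner [-0.9 47.  16.1] ymin/max -60.7 -45.5 46.9 61.5
neg 1916 z max 17.8 inner y 45.4 outer 60.0 x [-5.8 11.2]
pos 1912 z max 17.9 inner y 46.9 outer 61.4 x [-5.9 11.2]
block in tool [ 6.9  0.3 97.9]
```

Block in the tool frame: x about +5, y about 0, z about 99 mm. I'll descend along the axis and grip.

Call:
step_arm:
  series:
    - [[0,0.3,0,2.5,0],[0,0.5,0,5,0],[0,0.5,0,7.5,0],[0,0.5,0,9.2,0],[0,0.5,0,10.1,0],[0,0.5,0,10.1,0],[1,0.5,0,10.1,0],[1,0.5,0,10.1,0],[1,0.5,0,10.1,0],[1,0.5,0,10.1,0],[1,0.5,0,10.1,0],[1,0.5,0,10.1,0]]
  grip_force: 10

```text
time_s: 9.7
ee_pos: [480.5, -150.6, 91.0]
eef_rot: [0.086, 0.962, -0.021, 0.26]
ft_force: [-0.5, 0.7, -0.4]
width: 49.7
grasp_force: 0.0
```

```bash
python3 st.py
```

```text
9.7 [-0.427 -0.528  2.291  0.169  0.872 -1.894] [ 480.5 -150.6   91. ] F [-0.5  0.7 -0.4] w 49.7 gf 0.0
tilt 30.25 az -9.67 ytool yaw 79.82 y_z 0.0051
[[-0.8498, 0.1767, 0.4965], [0.1552, 0.9842, -0.0846], [-0.5037, 0.0051, -0.8639]]
```

Call:
step_arm:
  series:
    - [[1,0,0,0,0],[1,0,0,0,0],[1,0,0,0,0]]

```text
time_s: 10.0
ee_pos: [480.6, -150.8, 90.9]
eef_rot: [0.086, 0.962, -0.021, 0.26]
ft_force: [-0.9, -4.4, 0.2]
width: 45.6
grasp_force: 10.0
```

```bash
python3 st.py
```

```text
10.0 [-0.427 -0.527  2.291  0.169  0.871 -1.894] [ 480.6 -150.8   90.9] F [-0.9 -4.4  0.2] w 45.6 gf 10.0
tilt 30.23 az -9.71 ytool yaw 79.82 y_z 0.0048
[[-0.85, 0.1768, 0.4963], [0.1551, 0.9842, -0.0849], [-0.5035, 0.0048, -0.864]]
```

Call:
step_arm:
  series:
    - [[1,0,-0.08,0,0],[1,0,-0.08,0,0]]

```text
time_s: 10.2
ee_pos: [480.5, -151.2, 90.8]
eef_rot: [0.086, 0.962, -0.02, 0.26]
ft_force: [0.4, 0.5, 1.8]
width: 46.1
grasp_force: 10.0
```

Call:
step_arm:
  series:
    - [[1,0,-0.08,0,0],[1,0,-0.08,0,0]]

```text
time_s: 10.4
ee_pos: [480.4, -152.0, 90.8]
eef_rot: [0.086, 0.962, -0.02, 0.26]
ft_force: [0.7, 2.7, 1.0]
width: 46.2
grasp_force: 10.0
```

Call:
step_arm:
  series:
    - [[1,0,-0.08,0,0],[1,0,-0.08,0,0]]
  grip_force: 45

```text
time_s: 10.6
ee_pos: [480.3, -152.6, 90.8]
eef_rot: [0.086, 0.962, -0.02, 0.26]
ft_force: [3.0, 6.2, 0.8]
width: 45.8
grasp_force: 45.0
```

Call:
step_arm:
  series:
    - [[1,0,0.12,0,0],[1,0,0.12,-0.3,0],[1,0,0.12,-0.6,0],[1,0,0.12,-1,0],[1,0,0.12,-1.5,0],[1,0,0.12,-2.2,0],[1,0,0.12,-3.2,0],[1,0,0.12,-4.5,0],[1,0,0.12,-6,0],[1,0,0.12,-8,0],[1,0,0.12,-10,0],[1,0,0.12,-10,0]]
  grip_force: 50

```text
time_s: 11.8
ee_pos: [430.5, -143.6, 179.3]
eef_rot: [0.086, 0.961, -0.021, 0.261]
ft_force: [-0.5, 0.4, -2.9]
width: 45.6
grasp_force: 50.0
```

```bash
python3 st.py; python3 - <<'E'
from station import imaging
from h import *
f=imaging.grab_frame("wrist"); cv2.imwrite("pics/w3.png",f["image"][:,:,::-1]); np.savez("pics/w3.npz",**f)
E
```

```text
11.8 [-0.472 -0.745  2.268  0.168  1.114 -1.899] [ 430.5 -143.6  179.3] F [-0.5  0.4 -2.9] w 45.6 gf 50.0
tilt 30.37 az -9.8 ytool yaw 79.8 y_z 0.0041
[[-0.8488, 0.177, 0.4983], [0.1548, 0.9842, -0.086], [-0.5056, 0.0041, -0.8628]]
```

View pics/w3.png

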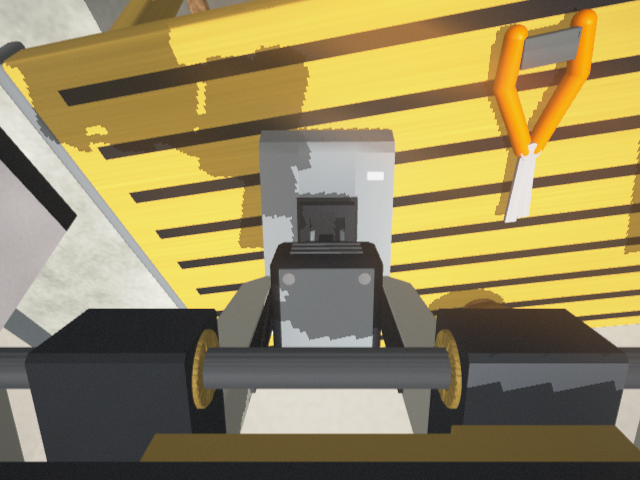

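The charged pack is out, gripped square at (327,300), and the empty cup shows at (327,220). I'll measure the grip offset and the cup in the tool frame.

```bash
python3 - <<'E'
from h import *
from station import status
s=status.get_state(); M=R.from_quat(s['eef_rot']).as_matrix(); p=s['ee_pos']
f=dict(np.load("pics/w3.npz")); w=cloud(f); t=(w-p)@M
T=t[285:335,285:370].reshape(-1,3); print("top z",np.percentile(T[:,2],[5,50,95]).round(1))
S=t[252:262,282:372].reshape(-1,3); print("side x",np.percentile(S[:,0],[5,50,95]).round(1),"z",np.percentile(S[:,2],[5,95]).round(1))
for r_ in range(236,290,4): print(r_,t[r_,325].round(1),f["image"][r_,325])
q=t.reshape(-1,3); q=q[np.isfinite(q).all(1)]
k=(abs(q[:,1])<30)&(abs(q[:,2]-5)<22)&(q[:,0]>12)&(q[:,0]<40); print("block side pts",k.sum(),"x",np.percentile(q[k,0],[5,50,95,99]).round(1),"y",np.percentile(q[k,1],[1,99]).round(1))
# cup
reg=t[190:248,285:370]; z=reg[...,2]; print("cup z hist",np.histogram(z[np.isfinite(z)],np.arange(90,170,4)))
E
```

```text
top z [nan nan nan]
side x [nan nan nan] z [nan nan]
236 [16.4 -0.  60.8] [49 48 47]
240 [16.5  0.  52.3] [49 47 47]
244 [25.1  0.1 14.9] [91 91 93]
248 [25.3  0.2  8.3] [97 99 98]
252 [25.2  0.2  2.9] [104 106 109]
256 [24.8  0.2 -1.2] [44 41 40]
260 [23.7  0.2 -2.8] [46 47 47]
264 [22.3  0.2 -3.6] [50 48 48]
268 [20.9  0.2 -4.5] [79 79 80]
272 [19.6  0.2 -5.5] [120 123 123]
276 [17.5  0.2 -4.4] [117 120 120]
280 [16.   0.2 -4.9] [115 120 120]
284 [14.1  0.2 -4.5] [116 120 120]
288 [12.9  0.2 -5.6] [117 119 119]
block side pts 5172 x [13.  21.6 25.6 25.9] y [-21.1  22.5]
cup z hist (array([   0,    0,    0,    0,    0,    0,    0,    0,  885,  263,  140,
         97, 2494,  347,    0,    0,    0,    0,    0]), array([ 90,  94,  98, 102, 106, 110, 114, 118, 122, 126, 130, 134, 138,
       142, 146, 150, 154, 158, 162, 166]))
```

Pack offset in the grip is about −0.6 mm in x, with the TCP at pack z ≈ 70.5. The mouth is then at about (493, −153.6, 70.0), matching the stated 70. Next I'll lift, align the azimuth and un-tilt against the inner reach limit.

Call:
step_arm:
  series:
    - [[1,-1,0.5,-2,0],[1,-2,2,-4,0],[1,-3,4,-6,0],[1,-4,5.5,-8,0],[1,-4.9,6.7,-8.8,0],[1,-4.9,6.7,-8.8,0],[1,-2,6.7,-10.5,0],[1,2,6.7,-12.8,0],[1,6,6.7,-15,0],[1,10,6.7,-17.4,0]]

```text
time_s: 12.85
ee_pos: [408.3, -72.0, 290.2]
eef_rot: [0.087, 0.966, -0.019, 0.242]
ft_force: [-0.1, -0.2, -2.7]
width: 45.8
grasp_force: 50.0
```

```bash
python3 st.py
```

```text
12.85 [-0.268 -0.828  2.121  0.048  1.362 -1.658] [408.3 -72.  290.2] F [-0.1 -0.2 -2.7] w 45.8 gf 50.0
tilt 28.05 az -9.63 ytool yaw 79.81 y_z 0.0052
[[-0.8682, 0.1769, 0.4636], [0.1586, 0.9842, -0.0787], [-0.4702, 0.0052, -0.8825]]
```

Call:
step_arm:
  series:
    - [[1,5.3,0,-2.8,0]]

```text
time_s: 12.95
ee_pos: [399.0, -70.2, 296.5]
eef_rot: [0.087, 0.97, -0.018, 0.226]
ft_force: [-0.5, 0.2, -3.0]
width: 45.9
grasp_force: 50.0
```

Call:
step_arm:
  series:
    - [[1,5.4,0,-2.6,0]]

```text
time_s: 13.05
ee_pos: [389.0, -68.3, 304.1]
eef_rot: [0.087, 0.973, -0.016, 0.211]
ft_force: [0.1, -0.2, -2.5]
width: 45.6
grasp_force: 50.0
```

Call:
step_arm:
  series:
    - [[1,5.5,0,-2.4,0]]

```text
time_s: 13.15
ee_pos: [379.0, -66.4, 311.6]
eef_rot: [0.088, 0.977, -0.015, 0.196]
ft_force: [0.1, 0.3, -2.8]
width: 45.5
grasp_force: 50.0
```

Call:
step_arm:
  series:
    - [[1,5.6,0,-2.2,0]]

```text
time_s: 13.25
ee_pos: [368.5, -64.3, 319.2]
eef_rot: [0.088, 0.98, -0.014, 0.181]
ft_force: [0.2, -0.9, -3.0]
width: 45.6
grasp_force: 50.0
```

Call:
step_arm:
  series:
    - [[1,5.6,0,-2,0]]

```text
time_s: 13.35
ee_pos: [357.7, -62.3, 327.6]
eef_rot: [0.088, 0.982, -0.012, 0.165]
ft_force: [-0.1, -0.5, -2.3]
width: 45.8
grasp_force: 50.0
```

Call:
step_arm:
  series:
    - [[1,5.7,0,-1.8,0]]

```text
time_s: 13.45
ee_pos: [346.6, -60.1, 336.3]
eef_rot: [0.088, 0.985, -0.011, 0.15]
ft_force: [-1.0, 0.0, -3.2]
width: 45.8
grasp_force: 50.0
```

```bash
python3 st.py
```

```text
13.45 [-0.27  -0.829  2.012  0.032  1.658 -1.655] [346.6 -60.1 336.3] F [-1.   0.  -3.2] w 45.8 gf 50.0
tilt 17.28 az -9.34 ytool yaw 79.81 y_z 0.0046
[[-0.9396, 0.177, 0.2931], [0.1704, 0.9842, -0.0482], [-0.297, 0.0046, -0.9549]]
```

Call:
step_arm:
  series:
    - [[1,5.8,0,-0.8,0]]

```text
time_s: 13.55
ee_pos: [336.8, -58.1, 339.4]
eef_rot: [0.088, 0.987, -0.01, 0.135]
ft_force: [0.5, -0.0, -2.6]
width: 46.0
grasp_force: 50.0
```

Call:
step_arm:
  series:
    - [[1,5.8,0,-0.7,0]]

```text
time_s: 13.65
ee_pos: [326.7, -56.0, 342.1]
eef_rot: [0.088, 0.989, -0.008, 0.118]
ft_force: [-1.0, -0.2, -2.9]
width: 45.7
grasp_force: 50.0
```

Call:
step_arm:
  series:
    - [[1,5.8,0,-0.6,0]]

```text
time_s: 13.75
ee_pos: [316.3, -53.7, 346.6]
eef_rot: [0.089, 0.991, -0.007, 0.102]
ft_force: [-0.1, 0.4, -2.5]
width: 45.6
grasp_force: 50.0
```

Call:
step_arm:
  series:
    - [[1,5.8,0,-0.5,0]]

```text
time_s: 13.85
ee_pos: [305.5, -51.4, 352.3]
eef_rot: [0.089, 0.992, -0.006, 0.087]
ft_force: [0.4, -0.2, -2.4]
width: 45.6
grasp_force: 50.0
```

Call:
step_arm:
  series:
    - [[1,5.8,0,-0.4,0]]

```text
time_s: 13.95
ee_pos: [294.4, -48.9, 359.4]
eef_rot: [0.089, 0.993, -0.005, 0.071]
ft_force: [-0.6, 0.2, -2.6]
width: 45.4
grasp_force: 50.0
```

Call:
step_arm:
  series:
    - [[1,5.8,0,-0.2,0]]

```text
time_s: 14.05
ee_pos: [283.1, -46.2, 366.9]
eef_rot: [0.089, 0.994, -0.004, 0.056]
ft_force: [-0.1, 0.3, -2.6]
width: 45.8
grasp_force: 50.0
```

Call:
step_arm:
  series:
    - [[1,5.8,0,0,0]]

```text
time_s: 14.15
ee_pos: [271.8, -43.3, 374.7]
eef_rot: [0.089, 0.995, -0.003, 0.041]
ft_force: [0.7, -0.3, -2.6]
width: 45.6
grasp_force: 50.0
```

```bash
python3 st.py
```

```text
14.15 [-0.26  -0.829  1.928  0.009  1.961 -1.648] [271.8 -43.3 374.7] F [ 0.7 -0.3 -2.6] w 45.6 gf 50.0
tilt 4.67 az -8.77 ytool yaw 79.78 y_z 0.0021
[[-0.9808, 0.1774, 0.0805], [0.177, 0.9841, -0.0124], [-0.0814, 0.0021, -0.9967]]
```

Call:
step_arm:
  series:
    - [[1,5.8,0,0.5,0]]

```text
time_s: 14.25
ee_pos: [261.2, -40.4, 380.6]
eef_rot: [0.089, 0.996, -0.002, 0.026]
ft_force: [-0.4, -0.3, -3.6]
width: 45.4
grasp_force: 50.0
```

Call:
step_arm:
  series:
    - [[1,5.8,0,0.5,0]]

```text
time_s: 14.35
ee_pos: [250.1, -37.2, 387.8]
eef_rot: [0.089, 0.996, -0.001, 0.01]
ft_force: [0.8, -0.2, -2.6]
width: 45.4
grasp_force: 50.0
```

Call:
step_arm:
  series:
    - [[1,0,0,0,0],[1,0,0,0,0]]

```text
time_s: 14.55
ee_pos: [250.7, -37.2, 387.6]
eef_rot: [0.089, 0.996, -0.001, 0.011]
ft_force: [-0.2, 0.1, -2.2]
width: 45.7
grasp_force: 50.0
```

```bash
python3 st.py
```

```text
14.55 [-2.510e-01 -8.290e-01  1.905e+00  2.000e-03  2.043e+00 -1.642e+00] [250.7 -37.2 387.6] F [-0.2  0.1 -2.2] w 45.7 gf 50.0
tilt 1.3 az -9.28 ytool yaw 79.78 y_z 0.0004
[[-0.9839, 0.1774, 0.0224], [0.1773, 0.9841, -0.0037], [-0.0227, 0.0004, -0.9997]]
```

Call:
step_arm:
  series:
    - [[1,4.2,0,0.4,0]]

```text
time_s: 14.65
ee_pos: [240.9, -34.3, 394.4]
eef_rot: [0.089, 0.996, -0.0, -0.002]
ft_force: [0.4, -0.0, -2.6]
width: 45.5
grasp_force: 50.0
```

Call:
step_arm:
  series:
    - [[1,-3,2.7,1.5,-0.04],[1,-6,5.4,3,-0.08],[1,-9,8.1,4.5,-0.13],[1,-12,10.8,6,-0.17],[1,-15,13.5,7.5,-0.22],[1,-18,16.2,9,-0.26],[1,-21,19,10.5,-0.31],[1,-24,22,12,-0.35],[1,-27,25,13.5,-0.39],[1,-29.7,27.3,15.1,-0.426],[1,-29.7,27.3,15.1,-0.426],[1,-29.7,27.3,15.1,-0.426]]

```text
time_s: 15.85
ee_pos: [580.6, 182.0, 241.7]
eef_rot: [-0.123, 0.992, 0.0, -0.003]
ft_force: [0.0, -0.5, -2.6]
width: 45.6
grasp_force: 50.0
```

```bash
python3 st.py; python3 - <<'E'
from station import imaging
from h import *
f=imaging.grab_frame("wrist"); cv2.imwrite("pics/w4.png",f["image"][:,:,::-1]); np.savez("pics/w4.npz",**f)
E
```

```text
15.85 [ 2.610e-01 -2.600e-02  1.582e+00  1.000e-03  1.592e+00 -1.557e+00] [580.6 182.  241.7] F [ 0.  -0.5 -2.6] w 45.6 gf 50.0
tilt 0.32 az -174.07 ytool yaw 104.19 y_z 0.0008
[[-0.9695, -0.2451, -0.0056], [-0.2451, 0.9695, -0.0006], [0.0056, 0.0008, -1.0]]
```

View pics/w4.png

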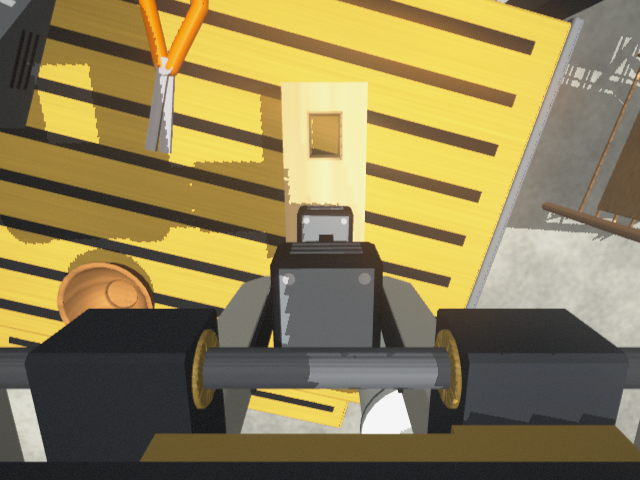

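The view shows the empty well at (325,135), the flat pack's block at (327,224) and the held pack at (327,300). The tool is vertical to 0.3°. Measuring the well in the tool frame:

```bash
cat > hole.py <<'E'
from h import *
from station import status
s=status.get_state(); M=R.from_quat(s['eef_rot']).as_matrix(); p=s['ee_pos']
f=dict(np.load("pics/w4.npz")); w=cloud(f); t=(w-p)@M
sub=w[82:200,280:370,2]; top=np.median(sub[(sub>48)&(sub<64)]); print("holder top z",top.round(1))
mask=np.zeros(w.shape[:2],np.uint8); mask[95:180,295:358]=(w[95:180,295:358,2]<top-1.5)
n,l,st,_=cv2.connectedComponentsWithStats(mask); i=1+np.argmax(st[1:,4]); print("hole px",st[i])
c,_=cv2.findContours((l==i).astype(np.uint8),cv2.RETR_EXTERNAL,cv2.CHAIN_APPROX_NONE)
P=np.array([ray(f,u,v,top) for u,v in c[0][:,0]]); ctr,sz,a=cv2.minAreaRect(P[:,:2].astype(np.float32)); print("hole world",np.round(ctr,1),np.round(sz,1),a)
H=np.array([*ctr,top]); print("hole in tool",((H-p)@M).round(1))
q=w.reshape(-1,3); k=abs(q[:,2]-top)<2.5; tt=t.reshape(-1,3)[k]; tt=tt[(abs(tt[:,1])<60)&(tt[:,0]>10)]
print("holder y edges",np.percentile(tt[:,1],[.5,99.5]).round(1),"near end x",np.percentile(tt[:,0],99.7).round(1))
for r_ in (240,244,248,252,256): print(r_,t[r_,325].round(1))
b=t[212:236,303:350].reshape(-1,3); b=b[np.isfinite(b).all(1)&(abs(b[:,2]-157)<6)]; print("flat top z world",p[2]-np.median(b[:,2]),"y",np.percentile(b[:,1],[1,99]).round(1),"x max",np.percentile(b[:,0],99).round(1))
E
python3 hole.py
```

```text
holder top z 55.7
hole px [ 307  111   35   49 1463]
hole world [511.6 163.9] [38.7 28.5] 14.736285209655762
hole in tool [ 70.3  -0.6 187.6]
holder y edges [-35.   34.4] near end x 111.9
240 [16.3  0.7 56.3]
244 [25.1  0.9 18.2]
248 [25.2  0.9 11.9]
252 [25.2  0.9  6.2]
256 [24.4  0.9  3.3]
flat top z world 84.38466767200887 y [-17.4  19.8] x max 11.0
```

Call:
step_arm:
  series:
    - [[1,3.5,0,0,0],[1,7.1,-0.12,2,0],[1,7.1,-0.12,6,0],[1,7.1,-0.12,9.5,0],[1,7.1,-0.12,11,0],[1,7.1,-0.12,11,0],[1,7.1,-0.12,11.6,0],[1,7.1,-0.12,12.2,0],[1,7.1,-0.12,12.2,0]]
  grip_force: 20

```text
time_s: 16.8
ee_pos: [511.6, 163.4, 122.0]
eef_rot: [-0.123, 0.992, 0.0, -0.002]
ft_force: [-0.2, -0.4, -2.8]
width: 46.1
grasp_force: 20.0
```

```bash
python3 st.py
```

```text
16.8 [ 2.610e-01 -1.300e-01  1.875e+00  1.000e-03  1.399e+00 -1.557e+00] [511.6 163.4 122. ] F [-0.2 -0.4 -2.8] w 46.1 gf 20.0
tilt 0.18 az 179.58 ytool yaw 104.19 y_z 0.0008
[[-0.9695, -0.2451, -0.0032], [-0.2451, 0.9695, 0.0], [0.0031, 0.0008, -1.0]]
```

It entered 4 mm with no contact force, so I'll continue down.

Call:
step_arm:
  series:
    - [[1,0,0,0.6,0],[1,0,0,1.2,0],[1,0,0,1.8,0],[1,0,0,2.4,0],[1,0,0,3,0],[1,0,0,3.5,0],[1,0,0,3.8,0],[1,0,0,4,0],[1,0,0,4,0]]

```text
time_s: 17.7
ee_pos: [511.4, 163.4, 81.9]
eef_rot: [-0.124, 0.992, 0.0, -0.002]
ft_force: [-0.5, -0.4, -3.4]
width: 45.6
grasp_force: 20.0
```

```bash
python3 st.py
```

```text
17.7 [ 2.610e-01 -9.800e-02  1.914e+00  1.000e-03  1.329e+00 -1.557e+00] [511.4 163.4  81.9] F [-0.5 -0.4 -3.4] w 45.6 gf 20.0
tilt 0.19 az -178.06 ytool yaw 104.19 y_z 0.0007
[[-0.9695, -0.2452, -0.0033], [-0.2452, 0.9695, -0.0001], [0.0032, 0.0007, -1.0]]
```

Call:
step_arm:
  series:
    - [[1,0,0,0.1,0],[1,0,0,0.1,0],[0,0,0,0.1,0],[0,0,0,0.1,0],[0,0,0,0.1,0],[0,0,0,0.1,0],[0,0,0,0.1,0],[0,0,0,0,0],[0,0,0,-2,0],[0,0,0,-5,0],[0,0,0,-9,0],[0,-4,0,-12,0]]

```text
time_s: 18.9
ee_pos: [549.2, 173.0, 205.4]
eef_rot: [-0.124, 0.992, 0.0, -0.0]
ft_force: [0.6, -0.5, 1.4]
width: 92.4
grasp_force: 0.0
```

Call:
step_arm:
  series:
    - [[0,0,0,0,0],[0,0,0,0,0]]

```text
time_s: 19.1
ee_pos: [550.8, 173.2, 201.6]
eef_rot: [-0.123, 0.992, 0.0, -0.002]
ft_force: [-0.1, -0.5, 0.2]
width: 93.1
grasp_force: 0.0
```

```bash
python3 st.py; python3 - <<'E'
from station import imaging
from h import *
f=imaging.grab_frame("wrist"); cv2.imwrite("pics/w5.png",f["image"][:,:,::-1]); np.savez("pics/w5.npz",**f)
E
```

```text
19.1 [ 2.600e-01 -8.300e-02  1.701e+00  1.000e-03  1.527e+00 -1.558e+00] [550.8 173.2 201.6] F [-0.1 -0.5  0.2] w 93.1 gf 0.0
tilt 0.2 az -177.9 ytool yaw 104.19 y_z 0.0007
[[-0.9695, -0.2451, -0.0035], [-0.2451, 0.9695, -0.0001], [0.0035, 0.0007, -1.0]]
```

View pics/w5.png

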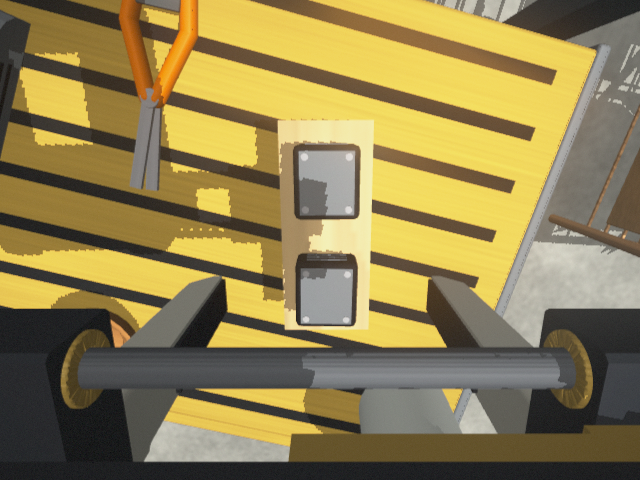

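Both packs stand in the holder: the charged one at (327,181), the flat one at (327,290). I'll check height and position in the tool frame.

```bash
python3 - <<'E'
from h import *
from station import status
s=status.get_state(); M=R.from_quat(s['eef_rot']).as_matrix(); p=s['ee_pos']
f=dict(np.load("pics/w5.npz")); w=cloud(f); t=(w-p)@M
for nm,b in (("full",(140,224,288,366)),("flat",(248,330,290,362))):
    q=t[b[0]:b[1],b[2]:b[3]].reshape(-1,3); W=w[b[0]:b[1],b[2]:b[3]].reshape(-1,3); k=abs(W[:,2]-84)<3.5
    c,sz,a=cv2.minAreaRect(q[k,:2].astype(np.float32)); print(nm,"top z",np.median(W[k,2]).round(1),"tool centre",np.round(c,1),np.round(sz,1),round(a,1),plane(W[k])[1].round(3))
E
```

```text
full top z 84.2 tool centre [38.8  1.3] [45.7 51.1] 89.8 [-0.002 -0.001  1.   ]
flat top z 84.2 tool centre [-44.1   1.1] [51.5 45.2] 1.0 [-0.004 -0.002  1.   ]
```

Call:
step_arm:
  series:
    - [[0,-3,0,1,0],[0,-4.3,0,4,0],[0,-4.3,0,8,0],[0,-4.3,0,11,0],[0,-4.3,0,12.1,0],[0,-4.3,0,12.1,0],[1,-4.3,0,12.1,0],[1,-4.3,0,12.1,0],[1,-4.3,0,12.1,0],[1,-4.3,0,12.1,0],[1,-4.3,0,12.1,0],[1,-4.3,0,12.1,0]]
  grip_force: 10

```text
time_s: 20.35
ee_pos: [591.8, 183.7, 80.7]
eef_rot: [-0.123, 0.992, 0.0, -0.002]
ft_force: [0.4, 0.7, 0.1]
width: 49.3
grasp_force: 0.0
```

Call:
step_arm:
  series:
    - [[1,0,0,0,0],[1,0,0,0,0],[1,0,0,0,0],[1,0,0,0,0]]

```text
time_s: 20.75
ee_pos: [591.8, 183.7, 80.6]
eef_rot: [-0.124, 0.992, 0.0, -0.002]
ft_force: [-1.0, -0.9, 2.2]
width: 45.8
grasp_force: 10.0
```

Call:
step_arm:
  series:
    - [[1,0,0,0,0],[1,0,0,0,0]]
  grip_force: 50

```text
time_s: 20.95
ee_pos: [591.8, 183.7, 80.6]
eef_rot: [-0.124, 0.992, 0.0, -0.002]
ft_force: [-1.2, -0.5, 2.9]
width: 45.5
grasp_force: 49.9
```

```bash
python3 st.py
```

```text
20.95 [ 2.590e-01  8.500e-02  1.735e+00  1.000e-03  1.326e+00 -1.559e+00] [591.8 183.7  80.6] F [-1.2 -0.5  2.9] w 45.5 gf 49.9
tilt 0.19 az -178.77 ytool yaw 104.19 y_z 0.0008
[[-0.9695, -0.2451, -0.0034], [-0.2451, 0.9695, -0.0001], [0.0033, 0.0008, -1.0]]
```

Call:
step_arm:
  series:
    - [[1,0,0,-1,0],[1,0,0,-3,0],[1,0,0,-6,0],[1,0,0,-10,0],[1,0,0,-14,0],[1,0,0,-16,0],[1,0,0,-16,0]]

```text
time_s: 21.65
ee_pos: [593.1, 183.9, 244.3]
eef_rot: [-0.123, 0.992, 0.001, 0.001]
ft_force: [0.1, 0.5, -2.6]
width: 45.6
grasp_force: 50.0
```

Call:
step_arm:
  series:
    - [[1,-2.6,-4,0,0.04],[1,-5.2,-8,0,0.08],[1,-7.8,-12,0,0.12],[1,-10.4,-16,0,0.16],[1,-13,-20,0,0.2],[1,-15.6,-24,0,0.24],[1,-18.2,-28,0,0.28],[1,-20.8,-32,0,0.32],[1,-23.4,-36,0,0.36],[1,-26,-40,0,0.4],[1,-29.3,-44.3,0,0.426],[1,-29.3,-44.3,0,0.426]]

```text
time_s: 22.85
ee_pos: [979.8, -169.3, 236.9]
eef_rot: [0.088, 0.996, -0.0, -0.003]
ft_force: [0.3, 0.0, -1.6]
width: 45.2
grasp_force: 50.0
```

```bash
python3 st.py
```

```text
22.85 [-1.970e-01  9.880e-01  2.430e-01 -1.000e-03  1.917e+00 -1.592e+00] [ 979.8 -169.3  236.9] F [ 0.3  0.  -1.6] w 45.2 gf 50.0
tilt 0.36 az 176.0 ytool yaw 79.93 y_z -0.0007
[[-0.9846, 0.1748, -0.0063], [0.1748, 0.9846, 0.0004], [0.0063, -0.0007, -1.0]]
```

Call:
step_arm:
  series:
    - [[1,-3,1.8,-0.5,0],[1,-8,1.8,-2.5,0],[1,-11,1.8,-4,0]]

```text
time_s: 23.15
ee_pos: [1005.1, -155.2, 240.6]
eef_rot: [0.086, 0.996, -0.001, 0.015]
ft_force: [0.0, 0.3, -1.8]
width: 45.6
grasp_force: 50.0
```

Call:
step_arm:
  series:
    - [[1,-6,0,-2.4,0]]

```text
time_s: 23.25
ee_pos: [1011.2, -157.6, 250.2]
eef_rot: [0.087, 0.996, -0.003, 0.033]
ft_force: [0.1, -0.5, -1.8]
width: 45.9
grasp_force: 50.0
```

Call:
step_arm:
  series:
    - [[1,-6,0,-2.2,0]]

```text
time_s: 23.35
ee_pos: [1018.3, -159.9, 257.9]
eef_rot: [0.087, 0.995, -0.004, 0.05]
ft_force: [-0.4, -0.0, -1.7]
width: 46.2
grasp_force: 50.0
```

Call:
step_arm:
  series:
    - [[1,-6,0,-2.1,0]]

```text
time_s: 23.45
ee_pos: [1025.3, -161.9, 263.3]
eef_rot: [0.087, 0.994, -0.005, 0.066]
ft_force: [-0.3, -0.2, -2.1]
width: 45.5
grasp_force: 50.0
```

Call:
step_arm:
  series:
    - [[1,-6,0,-2,0]]

```text
time_s: 23.55
ee_pos: [1032.1, -163.7, 268.4]
eef_rot: [0.087, 0.993, -0.006, 0.081]
ft_force: [-0.3, -0.1, -2.2]
width: 45.5
grasp_force: 50.0
```

Call:
step_arm:
  series:
    - [[1,-6,0,-1.9,0]]

```text
time_s: 23.65
ee_pos: [1038.7, -165.5, 274.2]
eef_rot: [0.087, 0.992, -0.007, 0.096]
ft_force: [0.8, 0.5, -0.9]
width: 45.7
grasp_force: 50.0
```

Call:
step_arm:
  series:
    - [[1,-6,0,-1.8,0]]

```text
time_s: 23.75
ee_pos: [1045.2, -167.2, 280.7]
eef_rot: [0.086, 0.99, -0.008, 0.112]
ft_force: [0.8, -0.8, -2.1]
width: 45.5
grasp_force: 50.0
```

Call:
step_arm:
  series:
    - [[1,-6,0,-1.6,0]]

```text
time_s: 23.85
ee_pos: [1051.7, -168.9, 287.8]
eef_rot: [0.086, 0.988, -0.009, 0.128]
ft_force: [0.2, 0.8, -1.9]
width: 45.5
grasp_force: 50.0
```

Call:
step_arm:
  series:
    - [[1,-6,0,-1.4,0]]

```text
time_s: 23.95
ee_pos: [1058.3, -170.6, 294.7]
eef_rot: [0.086, 0.986, -0.01, 0.143]
ft_force: [-0.8, 0.5, -2.6]
width: 45.6
grasp_force: 50.0
```

Call:
step_arm:
  series:
    - [[1,-6,0,-1.2,0]]

```text
time_s: 24.05
ee_pos: [1065.0, -172.4, 301.5]
eef_rot: [0.086, 0.983, -0.012, 0.159]
ft_force: [-0.0, 0.6, -2.1]
width: 45.8
grasp_force: 50.0
```

```bash
python3 st.py
```

```text
24.05 [-0.186  1.041  0.073  0.009  1.707 -1.581] [1065.  -172.4  301.5] F [-0.   0.6 -2.1] w 45.8 gf 50.0
tilt 18.36 az -9.12 ytool yaw 80.07 y_z 0.0047
[[-0.9347, 0.1724, 0.311], [0.1651, 0.985, -0.0499], [-0.3149, 0.0047, -0.9491]]
```

Call:
step_arm:
  series:
    - [[1,-6,0,-1,0]]

```text
time_s: 24.15
ee_pos: [1071.7, -174.2, 308.2]
eef_rot: [0.086, 0.981, -0.013, 0.175]
ft_force: [0.6, -0.2, -2.5]
width: 46.0
grasp_force: 50.0
```

Call:
step_arm:
  series:
    - [[1,-6,0,-0.8,0]]

```text
time_s: 24.25
ee_pos: [1078.6, -175.9, 314.8]
eef_rot: [0.085, 0.978, -0.014, 0.191]
ft_force: [-0.9, 0.2, -1.5]
width: 45.5
grasp_force: 50.0
```

Call:
step_arm:
  series:
    - [[1,-6,0,-0.6,0]]

```text
time_s: 24.35
ee_pos: [1085.5, -177.6, 321.2]
eef_rot: [0.085, 0.975, -0.015, 0.206]
ft_force: [0.8, 1.4, -1.8]
width: 45.9
grasp_force: 50.0
```

Call:
step_arm:
  series:
    - [[1,-6,0,-0.4,0]]

```text
time_s: 24.45
ee_pos: [1092.4, -179.4, 327.5]
eef_rot: [0.085, 0.971, -0.016, 0.222]
ft_force: [0.9, -0.4, -2.2]
width: 45.4
grasp_force: 50.0
```

Call:
step_arm:
  series:
    - [[1,-6,0,-0.2,0]]

```text
time_s: 24.55
ee_pos: [1099.5, -181.1, 333.6]
eef_rot: [0.084, 0.968, -0.017, 0.238]
ft_force: [0.4, 0.1, -2.8]
width: 45.8
grasp_force: 50.0
```

Call:
step_arm:
  series:
    - [[1,-6,0,-0.1,0]]

```text
time_s: 24.65
ee_pos: [1106.2, -182.7, 340.1]
eef_rot: [0.084, 0.964, -0.019, 0.253]
ft_force: [0.1, -0.1, -1.9]
width: 45.7
grasp_force: 50.0
```

Call:
step_arm:
  series:
    - [[1,0,0,0,0],[1,0,0,0,0]]

```text
time_s: 24.85
ee_pos: [1105.5, -182.6, 339.8]
eef_rot: [0.084, 0.964, -0.018, 0.252]
ft_force: [0.3, -0.0, -1.5]
width: 45.7
grasp_force: 50.0
```

```bash
python3 st.py
```

```text
24.85 [-0.19   1.024  0.073  0.014  1.535 -1.583] [1105.5 -182.6  339.8] F [ 0.3 -0.  -1.5] w 45.7 gf 50.0
tilt 29.22 az -9.19 ytool yaw 80.12 y_z 0.0067
[[-0.8593, 0.1716, 0.4819], [0.153, 0.9851, -0.078], [-0.4881, 0.0067, -0.8727]]
```

Call:
step_arm:
  series:
    - [[1,-2.8,0,0,0]]

```text
time_s: 24.95
ee_pos: [1109.2, -183.4, 343.2]
eef_rot: [0.084, 0.962, -0.019, 0.26]
ft_force: [0.7, 0.2, -2.4]
width: 45.5
grasp_force: 50.0
```

Call:
step_arm:
  series:
    - [[1,4.5,-0.5,-1.3,0],[1,9,-1,-2.6,0],[1,13.5,-1.6,-4,0],[1,18,-2.1,-5.3,0],[1,22.5,-2.6,-6.6,0],[1,27,-3.2,-7.9,0],[1,31.5,-3.7,-9.2,0],[1,36,-4.2,-10.5,0],[1,40.5,-4.7,-11.9,0],[1,45,-5.3,-13.2,0],[1,49,-5.7,-14.4,0],[1,49,-5.7,-14.4,0]]

```text
time_s: 26.15
ee_pos: [657.8, -156.5, 232.8]
eef_rot: [0.084, 0.962, -0.019, 0.261]
ft_force: [-0.8, -0.3, -0.6]
width: 45.8
grasp_force: 50.0
```

```bash
cat > go.py <<'E'
import sys
from st import *
T=np.array([float(a) for a in sys.argv[1:4]]); d=(T-s['ee_pos'])
print("move tool cm",(M.T@d/10).round(2))
E
python3 go.py 431.3 -142.7 177.5
```

```text
26.15 [-0.301 -0.181  1.802  0.084  0.997 -1.724] [ 657.8 -156.5  232.8] F [-0.8 -0.3 -0.6] w 45.8 gf 50.0
tilt 30.33 az -9.22 ytool yaw 80.13 y_z 0.0067
[[-0.8498, 0.1714, 0.4985], [0.1513, 0.9852, -0.0809], [-0.5049, 0.0067, -0.8631]]
move tool cm [22.24 -2.55 -6.63]
```

Call:
step_arm:
  series:
    - [[1,4.4,-0.5,-1.3,0],[1,8.8,-1,-2.6,0],[1,13.2,-1.5,-3.9,0.002],[1,17.6,-2,-5.2,0.004],[1,22.2,-2.55,-6.6,0.004],[1,22.2,-2.55,-6.6,0.004],[1,22.2,-2.55,-6.6,0.004]]

```text
time_s: 26.85
ee_pos: [433.4, -143.3, 179.4]
eef_rot: [0.086, 0.961, -0.02, 0.262]
ft_force: [0.1, -0.4, -2.9]
width: 45.7
grasp_force: 50.0
```

```bash
python3 go.py 431.3 -142.7 177.5; python3 - <<'E'
from h import *
from station import status,imaging
s=status.get_state(); M=R.from_quat(s['eef_rot']).as_matrix(); p=s['ee_pos']
f=imaging.grab_frame("wrist"); np.savez("pics/w6.npz",**f); t=(cloud(f)-p)@M
t3=(cloud(dict(np.load("pics/w3.npz")))-np.array([430.5,-143.6,179.3]))@np.array([[-0.8488,0.177,0.4983],[0.1548,0.9842,-0.086],[-0.5056,0.0041,-0.8628]])
for nm,t in (("full",t3),("flat",t)):
    q=t.reshape(-1,3); q=q[np.isfinite(q).all(1)]
    a=q[(abs(q[:,1])<16)&(q[:,2]>3)&(q[:,2]<14)&(q[:,0]>18)&(q[:,0]<32)]
    b=q[(abs(q[:,1])<3)&(q[:,2]>50)&(q[:,2]<64)&(q[:,0]>8)&(q[:,0]<24)]
    c=q[(abs(q[:,1])<16)&(abs(q[:,2]+4)<4)&(q[:,0]>5)&(q[:,0]<19)]
    e=q[(abs(q[:,2]-8)<5)&(q[:,0]>20)&(abs(q[:,1])<40)]
    print(nm,"side x",np.median(a[:,0]).round(2),"rib x",np.median(b[:,0]).round(2),len(b),"top z",np.median(c[:,2]).round(2),"y",np.percentile(e[:,1],[1,99]).round(1))
    # slope of side with z -> pack tilt in grip
    if len(b)>20: print("  rib slope deg",np.degrees(np.polyfit(b[:,2],b[:,0],1)[0]).round(2), "side slope",np.degrees(np.polyfit(a[:,2],a[:,0],1)[0]).round(2))
E
```

```text
26.85 [-0.471 -0.738  2.264  0.172  1.109 -1.9  ] [ 433.4 -143.3  179.4] F [ 0.1 -0.4 -2.9] w 45.7 gf 50.0
tilt 30.49 az -9.39 ytool yaw 79.87 y_z 0.0077
[[-0.8476, 0.1759, 0.5006], [0.1554, 0.9844, -0.0828], [-0.5073, 0.0077, -0.8617]]
move tool cm [0.29 0.02 0.05]
full side x 26.04 rib x 17.05 59 top z -3.6 y [-20.5  22. ]
  rib slope deg -0.02 side slope 0.13
flat side x 25.49 rib x 16.14 62 top z -4.5 y [-20.2  22.4]
  rib slope deg -0.91 side slope -0.64
```

```bash
python3 - <<'E'
from h import *
from station import status
s=status.get_state(); M=R.from_quat(s['eef_rot']).as_matrix(); p=s['ee_pos']; print(p.round(1))
F={k:dict(np.load(f"pics/{k}.npz")) for k in("w3","w4","w6")}
f=F["w6"]; Rc=R.from_quat(f["rotation"]).as_matrix(); A=M.T@Rc; b0=M.T@(f["origin"]-p); print("cam in tool",b0.round(1))
for k,f in F.items():
    Rk=R.from_quat(f["rotation"]).as_matrix(); t=((cloud(f)-f["origin"])@Rk)@A.T+b0
    q=t.reshape(-1,3); q=q[np.isfinite(q).all(1)]
    a=q[(abs(q[:,1])<16)&(q[:,2]>3)&(q[:,2]<14)&(q[:,0]>18)&(q[:,0]<32)]
    b=q[(abs(q[:,1])<3)&(q[:,2]>50)&(q[:,2]<64)&(q[:,0]>8)&(q[:,0]<24)]
    c=q[(abs(q[:,1])<16)&(abs(q[:,2]+4)<4)&(q[:,0]>5)&(q[:,0]<19)]
    print(k,"side x",np.median(a[:,0]).round(2),"rib x",np.median(b[:,0]).round(2),"top z",np.median(c[:,2]).round(2),"slopes",np.degrees(np.polyfit(b[:,2],b[:,0],1)[0]).round(2),np.degrees(np.polyfit(a[:,2],a[:,0],1)[0]).round(2))
    # cup front (-x) wall outer face & rim, in tool coords
    if k!="w4":
        Mk=Rk@A.T
        print("   tool axes",Mk.round(4).tolist(),"tcp",(f["origin"]-Mk@b0).round(1))
E
```

```text
[ 434.1 -143.2  179.1]
cam in tool [  74.2    0.8 -148.1]
w3 side x 26.45 rib x 17.4 top z -4.11 slopes -0.05 -0.27
   tool axes [[-0.8495, 0.1764, 0.4972], [0.1546, 0.9843, -0.0851], [-0.5044, 0.0045, -0.8634]] tcp [ 431.2 -143.5  179.1]
w4 side x 26.41 rib x 17.3 top z -4.05 slopes 0.13 -0.03
w6 side x 25.86 rib x 16.42 top z -5.04 slopes -1.04 -0.99
   tool axes [[-0.8484, 0.1754, 0.4994], [0.1553, 0.9845, -0.0818], [-0.506, 0.0082, -0.8625]] tcp [ 434.1 -143.2  179.1]
```

The flat pack sits in the grip tilted about 0.9° further than the tool, so I'll trim the tool tilt by roughly 1.2° at the inner limit. I'll do it at an azimuth that also corrects the small lateral error.

Call:
step_arm:
  series:
    - [[1,-0.5,4,-2.2,0],[1,-1,8,-4.4,0],[1,-1.5,12,-6.6,0],[1,-2,16,-8.8,0],[1,-2.3,20,-10.5,0],[1,-2.5,22.8,-11.2,0],[1,-2.5,22.8,-11.2,0],[1,-2.5,22.8,-11.2,0]]

```text
time_s: 27.7
ee_pos: [439.9, 88.0, 289.0]
eef_rot: [0.084, 0.962, -0.019, 0.26]
ft_force: [0.6, -0.1, -3.1]
width: 45.8
grasp_force: 50.0
```

```bash
python3 st.py
```

```text
27.7 [ 0.274 -0.727  2.082 -0.22   1.307 -1.116] [439.9  88.  289. ] F [ 0.6 -0.1 -3.1] w 45.8 gf 50.0
tilt 30.18 az -9.1 ytool yaw 80.11 y_z 0.008
[[-0.8509, 0.1718, 0.4964], [0.1525, 0.9851, -0.0795], [-0.5026, 0.008, -0.8645]]
```

Call:
step_arm:
  series:
    - [[1,2.9,-2.1,-1.7,0],[1,4.8,-3.5,-2.8,0],[1,5.8,-4.2,-3.4,0]]

```text
time_s: 28.0
ee_pos: [399.2, 68.1, 294.7]
eef_rot: [0.089, 0.964, -0.025, 0.249]
ft_force: [0.6, 0.8, -1.7]
width: 45.5
grasp_force: 50.0
```

Call:
step_arm:
  series:
    - [[1,0,0,0,0],[1,0,0,0,0]]

```text
time_s: 28.2
ee_pos: [399.2, 68.8, 295.0]
eef_rot: [0.088, 0.964, -0.024, 0.249]
ft_force: [-0.5, 0.3, -2.1]
width: 45.6
grasp_force: 50.0
```

```bash
python3 st.py
```

```text
28.2 [ 0.253 -0.829  2.117 -0.212  1.393 -1.147] [399.2  68.8 295. ] F [-0.5  0.3 -2.1] w 45.6 gf 50.0
tilt 29.0 az -10.8 ytool yaw 79.49 y_z -0.0028
[[-0.8602, 0.1823, 0.4762], [0.1582, 0.9832, -0.0908], [-0.4848, -0.0028, -0.8746]]
```

Call:
step_arm:
  series:
    - [[1,-0.8,-4,2.3,0],[1,-1.6,-8,4.6,-0.004],[1,-2.4,-12,7.3,-0.008],[1,-3.2,-16,10.5,-0.008],[1,-4.1,-20.2,13.7,-0.008],[1,-4.1,-20.2,13.7,-0.008],[1,-4.1,-20.2,13.7,-0.008],[1,-4.1,-20.2,13.7,-0.008]]

```text
time_s: 29.0
ee_pos: [462.5, -149.0, 195.0]
eef_rot: [0.085, 0.965, -0.025, 0.248]
ft_force: [0.3, 0.3, -1.7]
width: 45.6
grasp_force: 50.0
```

```bash
cat > tgt.py <<'E'
import sys
from st import *
up=float(sys.argv[1])
az=np.radians(-10.0); nr=np.array([-.5*np.cos(az),-.5*np.sin(az),.866]); ex=np.array([.866*np.cos(az),.866*np.sin(az),.5])
Mh=np.array([[-0.85,0.1768,0.4963],[0.1551,0.9842,-0.0849],[-0.5035,0.0048,-0.864]])
W=np.array([480.5,-151.4,90.9])+Mh@[.37,0,47]+.2*ex
T=W-M@[-.48,0,46.1]+up*nr
print("target",T.round(1),"move cm",(M.T@(T-s['ee_pos'])/10).round(3),"axis in tool",(M.T@nr).round(4),"sideways err mm",(np.array([ex,np.cross(nr,ex)])@(T-s['ee_pos'])).round(2))
E
python3 tgt.py 62
```

```text
29.0 [-0.432 -0.636  2.179  0.13   1.11  -1.856] [ 462.5 -149.   195. ] F [ 0.3  0.3 -1.7] w 45.6 gf 50.0
tilt 28.9 az -10.87 ytool yaw 79.85 y_z -0.0069
[[-0.8623, 0.1762, 0.4746], [0.151, 0.9843, -0.0911], [-0.4833, -0.0069, -0.8754]]
target [ 450.9 -145.7  144. ] move cm [3.515 0.15  3.881] axis in tool [ 0.0192 -0.0073 -0.9998] sideways err mm [-35.89   1.18]
```

Call:
step_arm:
  series:
    - [[1,2,0.1,1,0],[1,3.5,0.15,2.5,0],[1,3.52,0.15,3.6,0],[1,3.52,0.15,3.88,0],[1,3.52,0.15,3.88,0],[1,3.52,0.15,3.88,0],[1,3.52,0.15,3.88,0]]

```text
time_s: 29.7
ee_pos: [451.3, -145.3, 145.0]
eef_rot: [0.084, 0.965, -0.025, 0.249]
ft_force: [0.2, -0.6, -1.9]
width: 45.5
grasp_force: 50.0
```

```bash
python3 tgt.py 62; python3 - <<'E'
from h import *
from station import imaging,status
f=imaging.grab_frame("wrist"); np.savez("pics/w7.npz",**f); cv2.imwrite("pics/w7.png",f["image"][120:360,200:450,::-1].repeat(2,0).repeat(2,1))
s=status.get_state(); M=R.from_quat(s['eef_rot']).as_matrix(); p=s['ee_pos']
t=(cloud(f)-p)@M; q=t.reshape(-1,3); q=q[np.isfinite(q).all(1)]
a=q[(abs(q[:,1])<16)&(q[:,2]>3)&(q[:,2]<14)&(q[:,0]>18)&(q[:,0]<32)]
b=q[(abs(q[:,1])<3)&(q[:,2]>50)&(q[:,2]<64)&(q[:,0]>8)&(q[:,0]<24)]
print("side x",np.median(a[:,0]).round(2),"rib x",np.median(b[:,0]).round(2),"slopes",np.degrees(np.polyfit(b[:,2],b[:,0],1)[0]).round(2),np.degrees(np.polyfit(a[:,2],a[:,0],1)[0]).round(2))
E
```

```text
29.7 [-0.437 -0.651  2.269  0.139  1.036 -1.875] [ 451.3 -145.3  145. ] F [ 0.2 -0.6 -1.9] w 45.5 gf 50.0
tilt 28.99 az -10.82 ytool yaw 79.95 y_z -0.0074
[[-0.862, 0.1746, 0.476], [0.1492, 0.9846, -0.0909], [-0.4845, -0.0074, -0.8747]]
target [ 450.8 -145.7  144. ] move cm [ 0.086 -0.045  0.071] axis in tool [ 0.0178 -0.0069 -0.9998] sideways err mm [-0.87 -0.46]
side x 25.31 rib x 15.98 slopes -0.56 -0.38
```

View pics/w7.png

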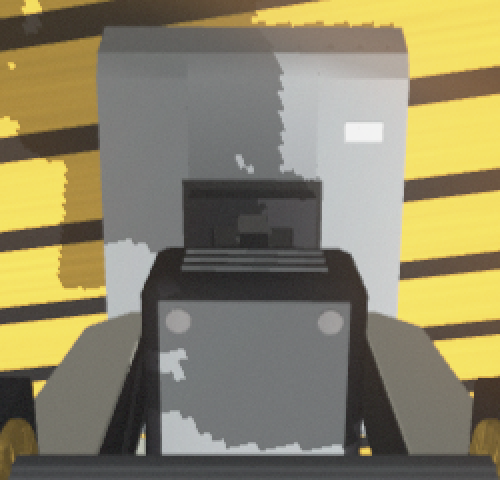

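The crop shows the cup at (252,215) directly ahead of the block at (255,265), so the pack is in line. I'll trim sub-mm and start entering the mouth.

Call:
step_arm:
  series:
    - [[1,0.08,-0.045,0.3,0],[1,0.07,-0.04,0.8,0],[1,0.06,-0.035,1.3,0],[1,0.055,-0.03,1.8,0],[1,0.05,-0.03,2.1,0],[1,0.047,-0.03,2.27,0],[1,0.047,-0.03,2.27,0],[1,0.047,-0.03,2.27,0]]
  grip_force: 40

```text
time_s: 30.55
ee_pos: [461.5, -147.7, 124.4]
eef_rot: [0.084, 0.965, -0.025, 0.249]
ft_force: [6.1, -1.6, -1.8]
width: 45.8
grasp_force: 39.9
```

```bash
python3 tgt.py 40
```

```text
30.55 [-0.431 -0.605  2.276  0.14   0.981 -1.876] [ 461.5 -147.7  124.4] F [ 6.1 -1.6 -1.8] w 45.8 gf 39.9
tilt 28.99 az -10.82 ytool yaw 79.93 y_z -0.0072
[[-0.8619, 0.1748, 0.476], [0.1495, 0.9846, -0.091], [-0.4846, -0.0072, -0.8747]]
target [ 461.6 -147.6  124.9] move cm [-0.04   0.007 -0.043] axis in tool [ 0.0178 -0.0069 -0.9998] sideways err mm [0.41 0.08]
```

The tip is in the mouth and the force is lateral, upslope, about 6 N. I'll shift upslope a little.

Call:
step_arm:
  series:
    - [[1,-0.05,0,0,0],[1,-0.05,0,0,0],[1,-0.05,0,0,0]]

```text
time_s: 30.85
ee_pos: [461.7, -147.7, 124.4]
eef_rot: [0.084, 0.965, -0.025, 0.249]
ft_force: [2.7, -0.8, -0.4]
width: 45.8
grasp_force: 39.9
```

Call:
step_arm:
  series:
    - [[1,-0.04,0,0,0],[1,-0.04,0,0,0],[1,-0.04,0,0,0]]

```text
time_s: 31.15
ee_pos: [461.9, -147.7, 124.4]
eef_rot: [0.084, 0.965, -0.025, 0.248]
ft_force: [1.2, -0.5, -0.2]
width: 45.5
grasp_force: 39.9
```

```bash
python3 tgt.py 40
```

```text
31.15 [-0.43  -0.603  2.275  0.139  0.982 -1.876] [ 461.9 -147.7  124.4] F [ 1.2 -0.5 -0.2] w 45.5 gf 39.9
tilt 28.92 az -10.81 ytool yaw 79.93 y_z -0.0072
[[-0.8624, 0.1748, 0.475], [0.1495, 0.9846, -0.0907], [-0.4836, -0.0072, -0.8753]]
target [ 461.7 -147.6  125. ] move cm [-0.003  0.006 -0.059] axis in tool [ 0.0189 -0.0068 -0.9998] sideways err mm [0.04 0.06]
```

Call:
step_arm:
  series:
    - [[1,-0.02,0,0.4,0],[1,-0.03,0.005,0.8,0],[1,-0.03,0.007,1,0],[1,-0.03,0.007,1,0]]

```text
time_s: 31.55
ee_pos: [467.1, -148.6, 115.4]
eef_rot: [0.084, 0.965, -0.025, 0.248]
ft_force: [2.2, -0.6, -2.0]
width: 45.5
grasp_force: 39.9
```

Call:
step_arm:
  series:
    - [[1,-0.01,0.002,0.4,0],[1,-0.02,0.005,0.8,0],[1,-0.02,0.007,1,0],[1,-0.02,0.007,1,0]]

```text
time_s: 31.95
ee_pos: [472.0, -149.5, 106.9]
eef_rot: [0.084, 0.965, -0.025, 0.248]
ft_force: [1.0, 0.5, -2.0]
width: 45.4
grasp_force: 40.0
```

```bash
python3 tgt.py 20
```

```text
31.95 [-0.423 -0.557  2.277  0.14   0.933 -1.875] [ 472.  -149.5  106.9] F [ 1.   0.5 -2. ] w 45.4 gf 40.0
tilt 28.91 az -10.8 ytool yaw 79.94 y_z -0.0071
[[-0.8625, 0.1748, 0.4749], [0.1496, 0.9846, -0.0906], [-0.4834, -0.0071, -0.8753]]
target [ 471.5 -149.4  107.6] move cm [ 0.005  0.    -0.091] axis in tool [ 0.019  -0.0067 -0.9998] sideways err mm [-0.04  0.01]
```

It is 27 mm in with almost no force. Now onto the catches, sinking the cup.

Call:
step_arm:
  series:
    - [[1,0,0.002,0.3,0],[1,-0.01,0.005,0.6,0],[1,-0.02,0.006,0.9,0],[1,-0.02,0.006,0.9,0]]

```text
time_s: 32.35
ee_pos: [476.5, -150.4, 99.3]
eef_rot: [0.084, 0.965, -0.025, 0.248]
ft_force: [-2.0, -2.2, -0.2]
width: 45.8
grasp_force: 40.0
```

Call:
step_arm:
  series:
    - [[1,-0.005,0.002,0.3,0],[1,-0.01,0.004,0.6,0],[1,-0.01,0.005,0.8,0],[1,-0.01,0.005,0.8,0]]

```text
time_s: 32.75
ee_pos: [480.5, -151.0, 92.5]
eef_rot: [0.084, 0.965, -0.025, 0.249]
ft_force: [-2.0, -1.3, 2.9]
width: 45.5
grasp_force: 40.0
```

```bash
python3 tgt.py 0
```

```text
32.75 [-0.417 -0.517  2.277  0.141  0.892 -1.875] [ 480.5 -151.    92.5] F [-2.  -1.3  2.9] w 45.5 gf 40.0
tilt 28.95 az -10.81 ytool yaw 79.93 y_z -0.0072
[[-0.8622, 0.1748, 0.4755], [0.1496, 0.9846, -0.0908], [-0.484, -0.0072, -0.875]]
target [ 481.3 -151.1   90.3] move cm [0.034 0.008 0.231] axis in tool [ 0.0183 -0.0068 -0.9998] sideways err mm [-0.38  0.07]
```

Call:
step_arm:
  series:
    - [[1,0.01,0,0.1,0],[1,0.02,0,0.2,0],[1,0.02,0,0.2,0]]

```text
time_s: 33.05
ee_pos: [481.2, -151.2, 90.8]
eef_rot: [0.084, 0.965, -0.025, 0.249]
ft_force: [-2.2, -0.9, 4.3]
width: 45.7
grasp_force: 40.0
```

Call:
step_arm:
  series:
    - [[1,0,0,0.1,0],[1,0,0,0.15,0],[1,0,0,0.15,0]]

```text
time_s: 33.35
ee_pos: [481.9, -151.3, 89.5]
eef_rot: [0.084, 0.965, -0.025, 0.249]
ft_force: [-0.7, 0.0, 4.5]
width: 45.7
grasp_force: 40.0
```

Call:
step_arm:
  series:
    - [[1,0,0,0.05,0],[1,0,0,0.1,0],[1,0,0,0.1,0]]

```text
time_s: 33.65
ee_pos: [482.3, -151.4, 88.5]
eef_rot: [0.084, 0.965, -0.025, 0.249]
ft_force: [-2.6, 0.2, 4.9]
width: 45.4
grasp_force: 40.0
```

```bash
python3 tgt.py -12
```

```text
33.65 [-0.416 -0.507  2.277  0.142  0.882 -1.876] [ 482.3 -151.4   88.5] F [-2.6  0.2  4.9] w 45.4 gf 40.0
tilt 28.94 az -10.81 ytool yaw 79.93 y_z -0.0072
[[-0.8623, 0.1748, 0.4753], [0.1495, 0.9846, -0.0908], [-0.4839, -0.0072, -0.8751]]
target [ 487.3 -152.1   79.9] move cm [-0.021  0.014  0.994] axis in tool [ 0.0185 -0.0068 -0.9998] sideways err mm [0.03 0.07]
```

Call:
step_arm:
  series:
    - [[1,0,0,0.05,0],[1,0,0,0.1,0],[1,0,0,0.1,0]]

```text
time_s: 33.95
ee_pos: [482.8, -151.4, 87.7]
eef_rot: [0.084, 0.965, -0.025, 0.249]
ft_force: [-4.1, 1.3, 6.4]
width: 45.7
grasp_force: 40.0
```

Call:
step_arm:
  series:
    - [[1,0,0,0.05,0],[1,0,0,0.1,0],[1,0,0,0.1,0]]

```text
time_s: 34.25
ee_pos: [483.2, -151.5, 86.6]
eef_rot: [0.084, 0.965, -0.025, 0.249]
ft_force: [1.0, -0.7, 2.7]
width: 45.7
grasp_force: 40.0
```

Call:
step_arm:
  series:
    - [[1,0,0,0.05,0],[1,0,0,0.1,0],[1,0,0,0.1,0]]

```text
time_s: 34.55
ee_pos: [483.7, -151.6, 85.7]
eef_rot: [0.084, 0.965, -0.025, 0.249]
ft_force: [-1.2, 0.7, 3.4]
width: 45.8
grasp_force: 40.0
```

```bash
python3 tgt.py -12
```

```text
34.55 [-0.415 -0.5    2.277  0.142  0.875 -1.876] [ 483.7 -151.6   85.7] F [-1.2  0.7  3.4] w 45.8 gf 40.0
tilt 28.93 az -10.8 ytool yaw 79.94 y_z -0.0071
[[-0.8623, 0.1748, 0.4752], [0.1496, 0.9846, -0.0907], [-0.4837, -0.0071, -0.8752]]
target [ 487.3 -152.2   79.9] move cm [-0.035  0.011  0.683] axis in tool [ 0.0187 -0.0067 -0.9998] sideways err mm [0.22 0.07]
```

Force peaked near 11 N and dropped: that was the click. I'll continue gently to seat the block on the rim.

Call:
step_arm:
  series:
    - [[1,-0.005,0,0.1,0],[1,-0.01,0,0.2,0],[1,-0.01,0,0.3,0],[1,-0.01,0,0.3,0]]

```text
time_s: 34.95
ee_pos: [485.2, -151.9, 83.1]
eef_rot: [0.084, 0.965, -0.025, 0.248]
ft_force: [-2.4, 0.6, 3.2]
width: 45.5
grasp_force: 40.0
```

Call:
step_arm:
  series:
    - [[1,-0.005,0,0.1,0],[1,-0.01,0,0.2,0],[1,-0.01,0,0.2,0]]

```text
time_s: 35.25
ee_pos: [486.2, -152.1, 81.4]
eef_rot: [0.084, 0.965, -0.025, 0.248]
ft_force: [-3.3, 1.5, 4.1]
width: 45.8
grasp_force: 39.9
```

Call:
step_arm:
  series:
    - [[1,0,0,0.05,0],[1,0,0,0.1,0],[1,0,0,0.1,0]]

```text
time_s: 35.55
ee_pos: [486.7, -152.2, 80.6]
eef_rot: [0.084, 0.965, -0.025, 0.248]
ft_force: [-4.3, 1.8, 2.5]
width: 45.8
grasp_force: 39.9
```

```bash
python3 tgt.py -12
```

```text
35.55 [-0.413 -0.485  2.277  0.143  0.86  -1.876] [ 486.7 -152.2   80.6] F [-4.3  1.8  2.5] w 45.8 gf 39.9
tilt 28.93 az -10.8 ytool yaw 79.94 y_z -0.0071
[[-0.8624, 0.1747, 0.4751], [0.1496, 0.9846, -0.0906], [-0.4837, -0.0071, -0.8752]]
target [ 487.3 -152.2   79.9] move cm [-0.016  0.01   0.086] axis in tool [ 0.0188 -0.0067 -0.9998] sideways err mm [0.14 0.1 ]
```

Call:
step_arm:
  series:
    - [[1,-0.005,0,0.05,0],[1,-0.01,0,0.1,0],[1,-0.01,0,0.1,0]]

```text
time_s: 35.85
ee_pos: [487.2, -152.3, 79.8]
eef_rot: [0.084, 0.965, -0.025, 0.248]
ft_force: [-6.1, 2.8, 4.3]
width: 45.5
grasp_force: 39.9
```

Call:
step_arm:
  series:
    - [[1,-0.005,0,0.05,0],[1,-0.005,0,0.08,0],[1,-0.005,0,0.08,0]]

```text
time_s: 36.15
ee_pos: [487.6, -152.3, 79.2]
eef_rot: [0.084, 0.965, -0.025, 0.248]
ft_force: [-10.1, 3.4, 7.5]
width: 45.8
grasp_force: 39.9
```

```bash
python3 tgt.py -12
```

```text
36.15 [-0.413 -0.48   2.276  0.143  0.857 -1.876] [ 487.6 -152.3   79.2] F [-10.1   3.4   7.5] w 45.8 gf 39.9
tilt 28.91 az -10.8 ytool yaw 79.94 y_z -0.0072
[[-0.8626, 0.1746, 0.4748], [0.1495, 0.9846, -0.0906], [-0.4833, -0.0072, -0.8754]]
target [ 487.3 -152.2   79.9] move cm [-0.007  0.011 -0.076] axis in tool [ 0.0192 -0.0067 -0.9998] sideways err mm [0.09 0.12]
```

The block is seated on the rim and the cup is on its buffer, at about 14 N. I'll ease up with the cup, release and retreat.

Call:
step_arm:
  series:
    - [[1,0,0,0.03,0],[1,0,0,0.03,0],[1,0,0,-0.2,0],[1,0.01,0,-0.5,0],[1,0.01,-0.005,-0.8,0],[1,0.02,-0.007,-1,0],[1,0.02,-0.008,-1.15,0],[1,0.02,-0.008,-1.15,0]]

```text
time_s: 36.95
ee_pos: [482.0, -151.4, 89.3]
eef_rot: [0.084, 0.965, -0.025, 0.249]
ft_force: [-2.1, 0.0, 0.6]
width: 45.7
grasp_force: 39.9
```

```bash
python3 tgt.py 0
```

```text
36.95 [-0.416 -0.509  2.277  0.142  0.884 -1.876] [ 482.  -151.4   89.3] F [-2.1  0.   0.6] w 45.7 gf 39.9
tilt 28.94 az -10.82 ytool yaw 79.93 y_z -0.0073
[[-0.8623, 0.1748, 0.4753], [0.1495, 0.9846, -0.0908], [-0.4839, -0.0073, -0.8751]]
target [ 481.4 -151.1   90.3] move cm [ 0.008  0.018 -0.125] axis in tool [ 0.0186 -0.0069 -0.9998] sideways err mm [-0.06  0.18]
```

Up at about −1.2 mm, still pushed lightly by the spring. Now release slowly and retract along the tool axis.

Call:
step_arm:
  series:
    - [[0,0,0,0,0],[0,0,0,0,0],[0,0,0,0,0],[0,0,0,0,0],[0,0,0,0,0],[0,0,0,-0.5,0],[0,0,0,-2,0],[0,0,0,-5,0],[0,0,0,-9,0],[0,0,0,-9,0],[0,0,0,-9,0],[0,0,0,-9,0]]

```text
time_s: 38.15
ee_pos: [439.1, -143.1, 167.0]
eef_rot: [0.084, 0.965, -0.025, 0.248]
ft_force: [0.7, 0.5, 0.5]
width: 93.4
grasp_force: 0.0
```

```bash
python3 st.py; python3 - <<'E'
from h import *
from station import imaging
f=imaging.grab_frame("wrist"); np.savez("pics/w8.npz",**f); cv2.imwrite("pics/w8.png",f["image"][:,:,::-1])
w=cloud(f)
P=w[212:264,300:352].reshape(-1,3); P=P[np.isfinite(P).all(1)]; c,n,m=plane(P,2); print("block",c.round(1),n.round(3),"tilt",np.degrees(np.arccos(n[2])).round(2),m.mean())
Q=np.concatenate([w[140:185,264:290].reshape(-1,3),w[200:290,264:285].reshape(-1,3)]); Q=Q[np.isfinite(Q).all(1)]; cf,nf,_=plane(Q,2); print("face",nf.round(3),"height above face",((c-cf)@nf).round(1))
f=imaging.grab_frame("top"); X=cloud(f)
H=X[210:335,195:285].reshape(-1,3); H=H[abs(H[:,2]-84)<7]; print("full top z",np.median(H[:,2]).round(1),rect(H[:,:2]))
f0=dict(np.load("pics/top0.npz"))
print("full normal",plane(H)[1].round(3))
D=cv2.absdiff(f["image"],f0["image"]).max(2)
print("diff bowl,ring,canister,snips",[int((D[b:d,a:c]>60).sum()) for a,b,c,d in((312,150,372,208),(462,140,532,206),(122,130,205,206),(314,262,358,370))])
E
```

```text
38.15 [-0.446 -0.699  2.258  0.139  1.096 -1.876] [ 439.1 -143.1  167. ] F [0.7 0.5 0.5] w 93.4 gf 0.0
tilt 28.88 az -10.78 ytool yaw 79.93 y_z -0.0069
[[-0.8628, 0.1748, 0.4744], [0.1498, 0.9846, -0.0903], [-0.4829, -0.0069, -0.8757]]
block [ 470.7 -149.    89.2] [-0.513  0.092  0.854] tilt 31.38 0.9494423791821561
face [-0.495  0.09   0.864] height above face 44.7
full top z 84.9 (array([513.6, 162.5]), array([52.7, 46.4]), 14.3)
full normal [0.007 0.005 1.   ]
diff bowl,ring,canister,snips [0, 0, 0, 0]
```

View pics/w8.png

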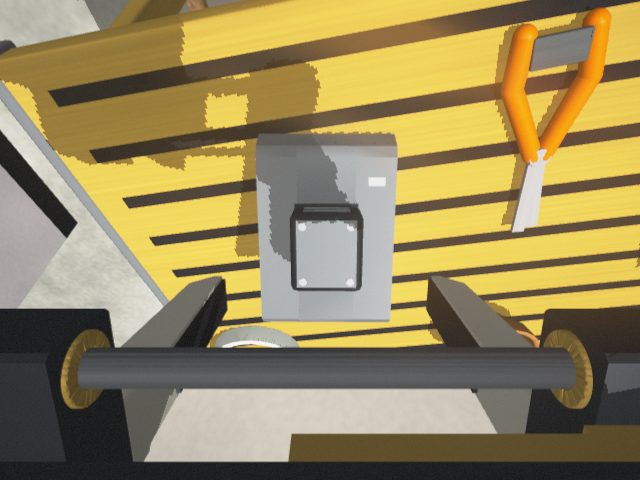

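The flat pack sits in the charger at (326,255), 44.7 mm above the face against 44.8 for the charged one at home, and the bystanders are unchanged. One check of its tilt on the top face only, then I hand in.

```bash
python3 - <<'E'
from h import *
f=dict(np.load("pics/w8.npz")); w=cloud(f)
P=w[226:282,300:352].reshape(-1,3); P=P[np.isfinite(P).all(1)]; c,n,m=plane(P,2)
Q=np.concatenate([w[150:190,264:288].reshape(-1,3),w[210:305,266:284].reshape(-1,3),w[210:305,370:384].reshape(-1,3)]); Q=Q[np.isfinite(Q).all(1)]; cf,nf,_=plane(Q,2)
h=(c-cf)@nf; ang=np.degrees(np.arccos(n@nf)); print("angle to face deg",ang.round(2),"height",h.round(2),m.mean())
if ang<2.2 and abs(h-44.8)<1.5:
    from station import r; print(r.close_job())
E
```

```text
angle to face deg 0.22 height 44.74 0.9972423302309549
the job is handed in; nothing more can be done
None
```

The job is handed in: the charged pack stands upright and fully down in the formerly empty well, and the flat pack is clicked home in the charger (0.2° out of line, peak press about 14 N). No bystander showed any change between the first and last top views, though the judge's verdict was not returned.

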